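# Close a sample cup in the hand press

### The job

Stand the sample cup with its half-fitted cap in the nest of the hand press, push the shuttle all the way in under the plunger, then press the plunger gently: past the point where its foot lands on the cap and the cap starts to slide, until the cap is fully home, but no harder, as the cup's thin window bursts. Then ease the plunger back up to the top without letting it spring back and let go, leaving the closed cup in the press and the other things on the bench undisturbed.

Things in the scene. Friction and masses are not known exactly. Their poses are not given: they have to be found in the camera images.
- cup_center (a point): middle of the loose white sample cup, on its axis 20 mm above its underside. It stands upright, round: collar 44 mm in diameter and 6 mm high at the foot, then a plain body 40 mm in diameter up to 38 mm above the underside (grip it there, above the collar); on top a separate cap, 36 mm in diameter, disc 3.5 mm thick, standing 3 to 4 mm proud of the body. About 57 g. z up its axis
- cap (a joint): how far the cap is pushed into the cup (m): 0 to 0.001 at the start, 0.004 fully home with its disc on the cup's rim. The fit holds it where it is; it slides under about 8 N on the cap and stops dead at home. More than 20 N on the cap bursts the window in the cup's underside
- nest (a point): middle of the nest floor on the shuttle, where the middle of the cup's underside belongs, 30 mm above the bench. The nest is a round recess 47 mm in diameter, 4 mm deep, with a small lead-in, in a black plate 64 x 64 mm on the shuttle. z up, +x the way the shuttle is pushed in. Shuttle out: clear of the crossbeam; in: under the plunger
- shuttle (a joint): travel of the shuttle (m): 0 fully out, 0.100 fully in against its stop with the nest exactly under the plunger. It slides along the press's x axis with about 3 N of friction and stays where it is left
- handle (a point): grip point on the shuttle's handle, an upright steel post 14 mm in diameter at the shuttle's outer end, 105 mm from the nest's middle on the press's -x side; the point lies on the post's axis, 60 mm above the bench, 30 mm above the shuttle's top and 15 mm below the post's top
- press: two-pillar hand press fixed to the bench; origin on the bench under the plunger's axis, z up, +x the way the shuttle is pushed in. Grey base 245 x 150 mm, guides beside the shuttle up to 32 mm above the bench, two pillars 18 mm thick at 58 mm either side (y), a crossbeam 42 mm (x) by 152 mm (y) from 112 to 140 mm above the bench
- knob_top (a point): middle of the flat top of the plunger's black palm knob, 46 mm in diameter, 198 mm above the bench with the plunger up; the knob's rim is 16 mm high. It is pressed straight down, by up to 26 mm
- ram: the plunger (stem, knob, and below the crossbeam a steel foot with a rubber pad 30 mm in diameter); origin at the middle of the knob's top. A return spring gives 3 to 6 N. The foot's setting varies: it meets a half-fitted cap 7 to 18 mm down. Then the cap gives way at about 8 N more, for 3 to 4 mm; once it is home, force climbs about 10 N per mm. Let go while down, it flies up
- jar: bystander: lidded jar, 64 mm in diameter, 85 mm high, on the bench; origin at the middle of its underside
- die: bystander: steel pellet die, 68 mm in diameter at the foot, 88 mm high, on the bench; origin at the middle of its underside
- mortar: bystander: white ceramic mortar bowl, 90 mm in diameter, 42 mm high, on the bench; origin at the middle of its underside
Not all that is in view belongs to the job. Of the things shaped like the part that bears cup_center, the white one is meant.

How it is judged:
By the outcome, as a careful person would: the job done as asked, in the order asked, and still so for the second after the job is handed in, with the robot touching nothing.
It also fails if it takes over 64 s, if anything falls off the work surface, if the arm or the gripper's body presses on something with over 40 N, if the wrist force passes 120 N, or if a joint passes its speed limit or range.

### The arm

A 7-joint arm with a two-finger parallel gripper is mounted at the origin on the work surface. World frame = base frame: x ahead of the robot, y to its left, z up, the work surface at z = 0. Lengths are in m, angles in rad, forces in N, time in s.
With the tool pointing down it reaches from about 0.425 to 0.925 m from the base axis. Payload 6.8 kg.
Tool frame: the origin (TCP) lies at the centre of the arm's flange, where the gripper is bolted on; the fingertips stand 173 mm ahead of it and the grasp point (between the pads) lies 155 mm ahead of it (r.hold_point_z is the distance from the TCP to the grasp point, in m); z points along the fingers, x is the direction in which the jaws open and shut, and the axes are right-handed (so a half turn about z gives the same grasp; the last joint's range is limited). The gripper opens to 85 mm and grips with 20 to 120 N. Pads are 22 mm wide; open, the fingers measure 114 mm over their backs; the gripper's body (76 mm by 85 mm) begins 54 mm behind the grasp point. The pads swing forward as they close: fully open they stand 13 mm farther back than shut.
Start: joints at [1.146, 0.477, 0.022, 1.555, -0.011, 1.109, -0.083], TCP at [0.21, -0.641, 0.405] pointing down, gripper open.
Joint ranges: [-2.96, 2.96], [-0.34, 2.1], [-1.41, 1.46], [0.24, 2.44], [-1.37, 4.51], [0.17, 1.92], [-2.96, 2.96]. Speed limits (rad/s): [2.39, 2.39, 3.14, 3.14, 3.14, 3.14, 3.14].

### API

Orientations are given as a rotation vector (axis times angle).
In Python, from bench import r gives the robot as it stands.
- The arm moves only by the tool apply_moves, never from a script. Its arguments are lists of equal length, an entry for each row: "dp": the shift along the tool's x, y, z scaled (see below), a list of three; "twist": the turn, a rotation vector about the tool's x, y, z scaled (see below), a list of three; "jaw": the closure in counts, from 0 (fully open) to 255 (shut). In form: {"dp": [[x, y, z], ...], "twist": [[rx, ry, rz], ...], "jaw": [jaw, ...]}. A call has 1 to 20 rows; each row shifts and turns the pose as measured when the row begins, along the tool's axes as they then stand; what a row does not reach is not made up. The controller multiplies each number of a shift by 12 cm and each number of a turn by 120 degrees. A row lasts 1/10 s, in which the tool goes at most 50 mm and 8.59 degrees, less where a joint would pass 70% of its speed; a pose out of reach is approached as far as the arm can. A call with a number of a shift or a turn outside -1 to 1 is refused whole. A call with a gripper value outside its range is refused whole. The fingers move at their own pace and stop on an object; "grip_force" is the grip in N (left out, the last holds). Time passes only in rows, so rows that do not move let the fingers close. It gives the time, the measured TCP pose, the force and the opening at its end, in the units of the state.
- r.get_obs(): the state, without advancing time (a new reading comes with each control period).
- r.grab_frame(name): name is "scene" or "side" or "wrist"; returns a dict with "color" (480x640x3 uint8, red, green, blue), "z_map" (480x640 float32, m along the optical axis (not along the pixel's ray), 0 where there is no reading), "intrinsics" (3x3 intrinsics, pixels), "R" (3x3) and "t" (3): a world point X has camera coordinates R X + t; the wrist camera has in their place "hand_eye" (4x4, takes a point from camera to tool coordinates, whose origin is the TCP and whose axes are the tool frame's). Camera axes: x right, y down, z forward; pixel columns grow to the right and rows downward; lengths in m; the calibration is good to about 2 mm. A picture is of the moment at which its call begins: read the wrist's pose just before it.
- r.hand_in(): hands the job in, once; it reports no verdict.
The state is a dict: "clock": time; "joints": joint angles; "qvel": joint speeds; "tau": joint torques, N m; "tcp_pos": TCP position; "orientation": TCP orientation; "contact_force": force on the tool from outside, world axes, zero at the start; "moment": the same for the moment, N m; "grip_width": finger opening in m.
Only numpy, scipy, OpenCV 4.12 (cv2) and the standard library are available. Lean on these libraries where they do the work, as an engineer would, in place of code of your own. Each camera call takes 0.05 s, during which the arm holds its last target.

## Working session

There is one attempt and no reset: what is moved stays moved. The work goes in short steps, Python scripts to look and compute and a tool call to move; the robot and the scene stay as the last step left them, time stands still between calls to the robot, and variables do not carry over. Pictures are saved under pics/ and viewed, and the job is handed in when it is done.

Besides the shell and the picture viewer there is one more tool, called after "Emit:" as name(argument=value, ...), one argument or row to a line, values as JSON. apply_moves: Moves the arm, as the interface text tells. Shifts and turns lie within -1 to 1; 1 stands for 12 cm of shift or 120 degrees of turn. Its arguments: {"type":"object","properties":{"dp":{"type":"array"},"twist":{"type":"array"},"jaw":{"type":"array"},"grip_force":{"type":"number"}},"required":["dp","twist","jaw"]}

```bash
ls; mkdir -p pics
cat > h.py <<'E'
import numpy as np, cv2
from bench import r
from scipy.spatial.transform import Rotation as Ro
def shot(n,tag):
    o=r.get_obs(); f=r.grab_frame(n)
    cv2.imwrite(f'pics/{tag}.png',cv2.cvtColor(f['color'],cv2.COLOR_RGB2BGR))
    np.savez(f'pics/{tag}.npz',**{k:np.array(v) for k,v in f.items()},tp=o['tcp_pos'],to=o['orientation'])
    return f
def load(tag):
    d=dict(np.load(f'pics/{tag}.npz'))
    if 'R' not in d or 'hand_eye' in d:
        H=d['hand_eye'];T=np.eye(4);T[:3,:3]=Ro.from_rotvec(d['to']).as_matrix();T[:3,3]=d['tp']
        W=T@H; d['R']=W[:3,:3].T; d['t']=-W[:3,:3].T@W[:3,3]
    return d
def ray(d,u,v):
    K=d['intrinsics'];c=np.linalg.solve(K,[u,v,1.]);w=d['R'].T@c;C=-d['R'].T@d['t'];return C,w
def onz(d,u,v,z):
    C,w=ray(d,u,v);return C+w*(z-C[2])/w[2]
def dep(d,u,v):
    C,w=ray(d,u,v);return C+w*d['z_map'][int(v),int(u)]
def proj(d,X):
    p=d['intrinsics']@(d['R']@np.array(X)+d['t']);return p[:2]/p[2]
E
python3 - <<'E'
from h import *
o=r.get_obs();print(o, r.hold_point_z)
for n in ['scene','side','wrist']: f=shot(n,n+'0'); 
for n in ['scene0','side0','wrist0']:
    d=load(n);print(n,-d['R'].T@d['t'],d['R'][2],d['intrinsics'][0,0])
print(d['hand_eye'])
E
```

```text
pics
{'clock': 0.0, 'joints': array([ 1.14589227,  0.4777806 ,  0.0223247 ,  1.55646925, -0.01151235,
        1.10929869, -0.0830944 ]), 'qvel': array([-3.04639595e-03, -4.12173169e-04,  6.84308480e-04, -1.36867792e-03,
        2.60133642e-04,  4.03934134e-05,  1.21818007e-03]), 'tau': array([-7.56933168e-04, -5.96438742e+01,  1.60780393e+00, -2.81191939e+01,
        1.24926565e-02,  9.35811287e-03, -3.12930081e-05]), 'tcp_pos': array([ 0.21021141, -0.6411326 ,  0.40373069]), 'orientation': array([-2.54328331e+00,  1.84260227e+00,  2.42832957e-03]), 'contact_force': array([-0.45188582,  0.5714411 ,  0.0173356 ]), 'moment': array([ 0.0936357 , -0.04316801,  0.01589428]), 'grip_width': 0.08570848842728147} 0.1547
scene0 [1.14472612 0.53121528 0.82474451] [-0.54199669 -0.54213467 -0.64212895] 488.19415667336284
side0 [0.20862852 0.76068323 0.97093161] [ 0.30196702 -0.65989233 -0.6880102 ] 588.7487936252287
wrist0 [ 0.28055451 -0.61812545  0.3731431 ] [-0.27921198 -0.09033283 -0.95597105] 415.5513291477435
[[ 9.99999885e-01 -1.33809897e-04  4.60435424e-04  7.28059355e-05]
 [-7.15058293e-06  9.56002179e-01  2.93359564e-01 -7.39847285e-02]
 [-4.79431681e-04 -2.93359533e-01  9.56002068e-01  3.06512782e-02]
 [ 0.00000000e+00  0.00000000e+00  0.00000000e+00  1.00000000e+00]]
```

View pics/scene0.png

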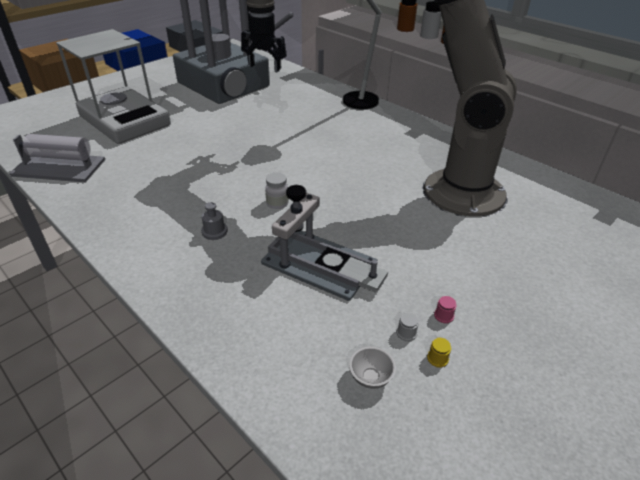

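View pics/side0.png

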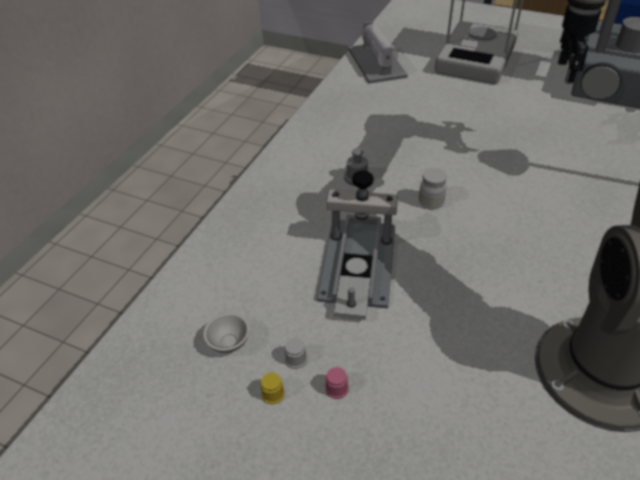

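View pics/wrist0.png

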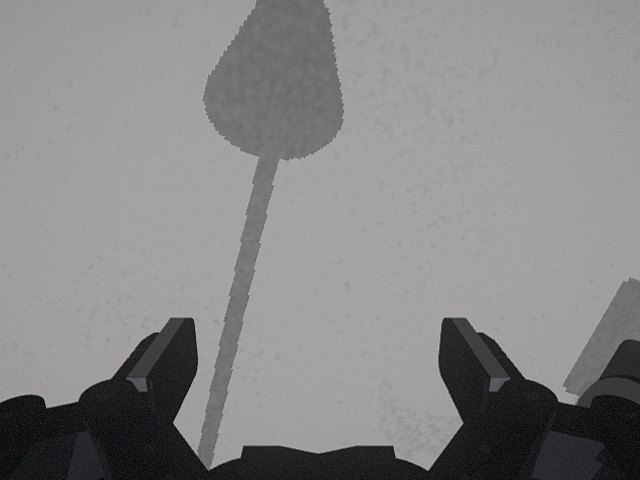

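The three cup-shaped things in the scene view are pink (446,309), yellow (440,352) and white/grey (407,327). The white one fits the description, so I'll enlarge it to confirm and measure everything.

Run:
```python
from h import *
a=cv2.imread('pics/scene0.png');b=cv2.imread('pics/side0.png')
A=cv2.resize(a[170:390,250:470],None,fx=2.7,fy=2.7,interpolation=cv2.INTER_CUBIC)
cv2.imwrite('pics/cropA.png',A)
B=cv2.resize(b[150:410,190:450],None,fx=2.3,fy=2.3,interpolation=cv2.INTER_CUBIC)
cv2.imwrite('pics/cropB.png',B)
s=load('scene0');t=load('side0')
for nm,d,u,v in [('cup',s,407,327),('cup',t,295,352),('jar',s,276,180),('jar',t,433,178),('knob',s,296,192),('knob',t,363,179),('nest',s,333,260),('nest',t,357,265),('mortar',s,372,366),('mortar',t,226,333),('die',s,212,215),('die',t,357,160),('handle',s,374,263),('handle',t,351,292),('pink',s,446,305),('yel',s,440,347)]:
    print(nm,dep(d,u,v).round(4))
```

```text
cup [0.5565 0.2056 0.0388]
cup [0.5328 0.2137 0.0452]
jar [ 0.4406 -0.334   0.0863]
jar [ 0.4308 -0.3306  0.084 ]
knob [ 0.5471 -0.1352  0.1986]
knob [ 0.5344 -0.1312  0.199 ]
nest [ 0.5157 -0.0442  0.0326]
nest [ 0.5119 -0.0478  0.0297]
mortar [0.6654 0.2072 0.0146]
mortar [0.691  0.2068 0.011 ]
die [ 0.6408 -0.3523  0.0635]
die [ 0.6309 -0.3473  0.0679]
handle [0.4908 0.0575 0.0753]
handle [0.4826 0.0605 0.0724]
pink [0.4566 0.2309 0.0482]
yel [0.554  0.2835 0.0442]
```

View pics/cropA.png

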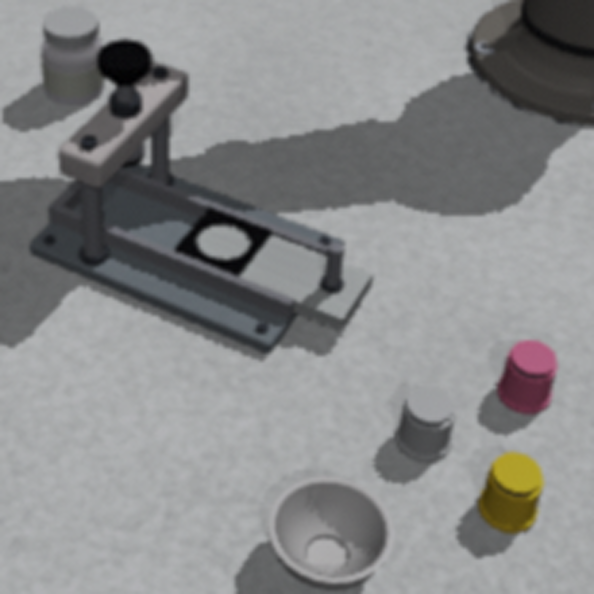

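View pics/cropB.png

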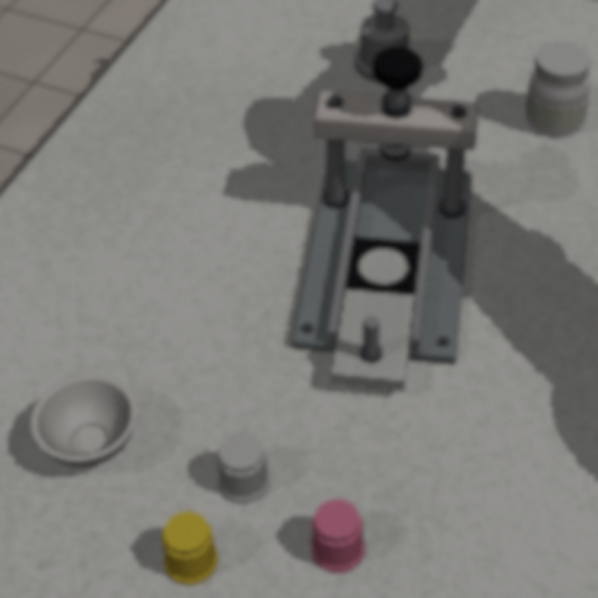

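```bash
cat >> h.py <<'E'
def go(tgt,yaw=None,row=None):
    "report total shift in tool axes scaled and yaw turn; yaw=desired world heading (deg) of tool x"
    o=r.get_obs();M=Ro.from_rotvec(o['orientation']).as_matrix()
    e=np.array(tgt)-o['tcp_pos'];l=M.T@e
    print('tcp',o['tcp_pos'].round(4),'err mm',(e*1e3).round(1),'tool mm',(l*1e3).round(1),'units',(l/.12).round(3),'rows>=',np.linalg.norm(l)/.05)
    print('x head',np.degrees(np.arctan2(M[1,0],M[0,0])).round(2),'zaxis',M[:,2].round(4),'clock',o['clock'],'F',o['contact_force'].round(2),'w',round(o['grip_width'],4))
    if yaw is not None:
        D=Ro.from_euler('z',yaw,degrees=True).as_matrix()@np.diag([1,-1,-1.])
        print('twist deg',np.degrees(Ro.from_matrix(M.T@D).as_rotvec()).round(2),'units',(np.degrees(Ro.from_matrix(M.T@D).as_rotvec())/120).round(4))
E
python3 -c "
from h import *
go([0.50,-0.04,0.40],-60)"
```

```text
tcp [ 0.2102 -0.6412  0.4039] err mm [289.8 601.2  -3.9] tool mm [-481.  -462.6    4.6] units [-4.008 -3.855  0.038] rows>= 13.347995838442307
x head -71.85 zaxis [-5.0e-04  1.3e-03 -1.0e+00] clock 0.15 F [-0.53 -0.2   0.05] w 0.085
twist deg [ -0.     0.08 -11.85] units [-0.      0.0007 -0.0987]
```

Emit:
apply_moves(
  dp=[
    [-0.27,-0.257,0],
    [-0.27,-0.257,0],
    [-0.27,-0.257,0],
    [-0.27,-0.257,0],
    [-0.27,-0.257,0],
    [-0.27,-0.257,0],
    [-0.27,-0.257,0],
    [-0.27,-0.257,0],
    [-0.27,-0.257,0],
    [-0.27,-0.257,0],
    [-0.27,-0.257,0],
    [-0.27,-0.257,0],
    [-0.27,-0.257,0],
    [-0.27,-0.257,0],
    [0,0,0],
  ],
  twist=[
    [0,0,0],
    [0,0,0],
    [0,0,0],
    [0,0,0],
    [0,0,0],
    [0,0,0],
    [0,0,0],
    [0,0,0],
    [0,0,0],
    [0,0,0],
    [0,0,0],
    [0,0,0],
    [0,0,0],
    [0,0,0],
    [0,0,0],
  ],
  jaw=[0,0,0,0,0,0,0,0,0,0,0,0,0,0,0],
)

```text
clock: 1.65
tcp_pos: [0.4869, -0.0543, 0.4006]
orientation: [-2.54, 1.849, 0.004]
contact_force: [-0.2, -0.8, -0.2]
grip_width: 0.0857
```

```bash
python3 -c "
from h import *
shot('wrist','w1')
go([0.50,-0.04,0.40],-60)"
```

```text
tcp [ 0.4859 -0.0571  0.4003] err mm [14.1 17.1 -0.3] tool mm [-12.  -18.6   0.2] units [-0.1   -0.155  0.002] rows>= 0.44231290048310673
x head -72.27 zaxis [-3.7e-03 -1.0e-04 -1.0e+00] clock 1.7 F [0.76 0.77 0.65] w 0.0855
twist deg [  0.2    0.08 -12.27] units [ 0.0016  0.0007 -0.1023]
```

View pics/w1.png

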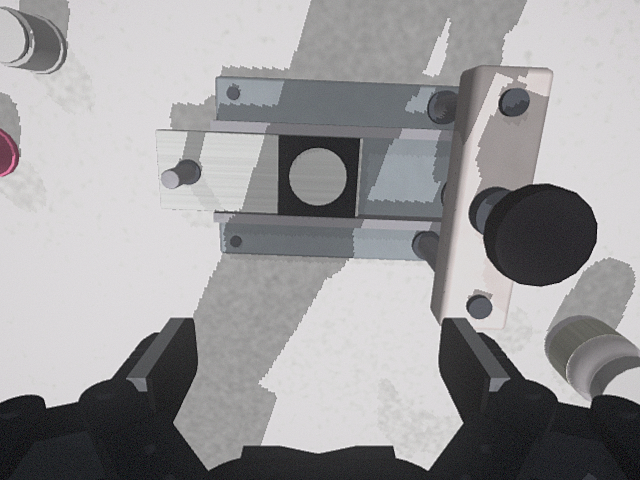

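The wrist view shows the nest disc at (318,177) in its black plate, the handle post top at (172,178), the knob at (540,235) and the cup partly in view at (30,40). I'll fit these by mask.

Run:
```python
from h import *
d=load('w1');im=cv2.imread('pics/w1.png')
g=cv2.cvtColor(im,cv2.COLOR_BGR2GRAY)
# nest: bright blob inside black plate
roi=(slice(130,220),slice(275,362))
m=np.zeros_like(g);m[roi]=(g[roi]>60)*255
n,l,s,c=cv2.connectedComponentsWithStats(m);k=l[177,318];
cn=max(cv2.findContours((l==k).astype('uint8'),0,1)[0],key=cv2.contourArea);e=cv2.fitEllipse(cn);print('nest ell',e)
nest=onz(d,*e[0],.0305);print('nest',nest.round(4))
m=((g<45)*255).astype('uint8');n,l,s,c=cv2.connectedComponentsWithStats(m);k=l[235,540];print(s[k])
m=(l==k).astype('uint8');cn=max(cv2.findContours(m,0,1)[0],key=cv2.contourArea);e=cv2.minEnclosingCircle(cn);print('knob',e,onz(d,*e[0],.198).round(4),dep(d,*e[0]).round(4), 'rad mm',e[1]/415.5*d['z_map'][235,540])
k2=l[140,285];cn=max(cv2.findContours((l==k2).astype('uint8'),0,1)[0],key=cv2.contourArea);rc=cv2.minAreaRect(cn);print('plate',rc,onz(d,*rc[0],.034).round(4))
for u,v in [(168,180),(172,178),(176,177)]: print('post',dep(d,u,v).round(4),onz(d,u,v,.075).round(4))
for y in range(160,196,3): print(y,g[y,155:205:3])
big=cv2.resize(im[140:215,140:220],None,fx=6,fy=6);cv2.imwrite('pics/post.png',big)
```

```text
nest ell ((317.5125732421875, 176.32647705078125), (57.37709426879883, 57.59765625), 162.23406982421875)
nest [ 0.5129 -0.0451  0.0305]
[     0      0    640    480 260670]
knob ((319.5, 202.0), 378.00042724609375) [ 0.5248 -0.0425  0.198 ] [ 0.4932 -0.0532  0.0302] rad mm 0.16269313
plate ((319.5, 235.5), (471.0, 639.0), 90.0) [ 0.4667 -0.0618  0.034 ]
post [0.4837 0.0567 0.0751] [0.4837 0.0567 0.075 ]
post [0.4859 0.0544 0.0749] [0.4859 0.0543 0.075 ]
post [0.4877 0.0515 0.0759] [0.4875 0.0518 0.075 ]
160 [219 210 212 207 211 210 209 212 167 108  76  77  80 152 144 211 206]
163 [218 217 215 213 217 216 214 226  79  76  78  75  76  71 124 133 205]
166 [218 205 215 213 214 215 216  97  85  94  88  89  93  81  77 145 208]
169 [219 198 213 217 179 102  81  91  90  91  91  84  89  87 107 100 214]
172 [218 198 216 148 170 178 164  83  92  84  87  87  80  80  96  59 204]
175 [221 171 175 173 170 171 171 167  87  83  86  87  83  85  96  86 205]
178 [219 182 170 170 171 175 172 169  99  84  87  87  90  96  94 203 205]
181 [219 223 193 172 170 174 175 178 102  92  89  97  96  91 174 199 195]
184 [221 221 214 167 173 180 177 182  86 127 160 124 147 205 201 197 200]
187 [219 219 216 218 165 182 189 129 219 211 207 205 201 198 197 200 197]
190 [216 219 213 212 213 216 215 212 212 213 211 213 201 201 201 201 202]
193 [215 216 210 211 212 212 213 212 215 215 214 214 213 200 199 200 199]
```

View pics/post.png

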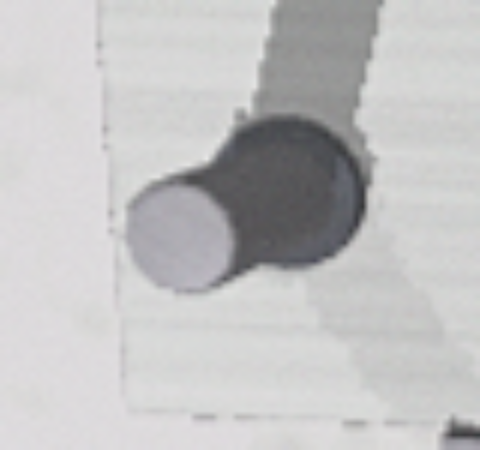

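```bash
python3 -c "
from h import *
d=load('w1')
print('knob',dep(d,540,235).round(4),onz(d,540,235,.198).round(4)); print('post',onz(d,170.2,179.3,.075).round(4))
go([0.56,0.22,0.36],-57)"
```

```text
knob [ 0.5403 -0.1373  0.1976] [ 0.5403 -0.137   0.198 ]
post [0.4846 0.0554 0.075 ]
tcp [ 0.4859 -0.0571  0.4003] err mm [ 74.1 277.1 -40.3] tool mm [-241.3 -155.1   40. ] units [-2.011 -1.292  0.333] rows>= 5.792023561210434
x head -72.27 zaxis [-3.7e-03 -1.0e-04 -1.0e+00] clock 1.7 F [0.76 0.77 0.65] w 0.0855
twist deg [  0.19   0.09 -15.27] units [ 0.0016  0.0007 -0.1273]
```

Emit:
apply_moves(
  dp=[
    [-0.335,-0.22,0.05],
    [-0.335,-0.22,0.06],
    [-0.335,-0.22,0.06],
    [-0.335,-0.22,0.06],
    [-0.335,-0.22,0.06],
    [-0.335,-0.22,0.06],
    [0,0,0],
    [0,0,0],
    [0,0,0],
    [0,0,0],
  ],
  twist=[
    [0,0,0],
    [0,0,0],
    [0,0,0],
    [0,0,0],
    [0,0,0],
    [0,0,0],
    [0,0,-0.065],
    [0,0,-0.065],
    [0,0,0],
    [0,0,0],
  ],
  jaw=[0,0,0,0,0,0,0,0,0,0],
)

```text
clock: 2.7
tcp_pos: [0.5684, 0.2142, 0.3516]
orientation: [2.743, -1.506, -0.005]
contact_force: [0.4, -0.2, 0.1]
grip_width: 0.0855
```

```bash
python3 -c "
from h import *
shot('wrist','w2')
go([0.56,0.22,0.36],-57)"
```

```text
tcp [0.5684 0.214  0.3516] err mm [-8.4  6.   8.4] tool mm [-9.5  4.  -8.4] units [-0.079  0.033 -0.07 ] rows>= 0.26556871865476994
x head -57.56 zaxis [-0.0086 -0.0097 -0.9999] clock 2.75 F [ 0.38  0.07 -0.67] w 0.0855
twist deg [ 0.71 -0.2  -0.56] units [ 0.0059 -0.0017 -0.0047]
```

View pics/w2.png

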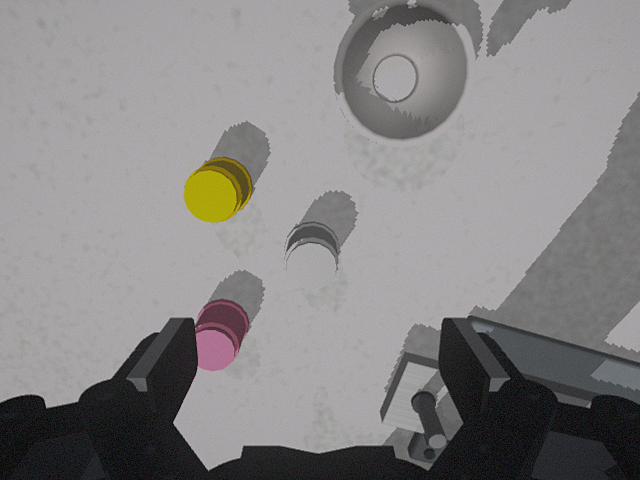

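The white cup's cap is at about (312,262), clearly white and distinct from yellow (212,195) and pink (217,350). It blends into the bench, so I'll take the cap and rim from the height map.

```bash
cat >> h.py <<'E'
def hmap(d):
    v,u=np.mgrid[0:480,0:640];K=d['intrinsics']
    c=np.stack([(u-K[0,2])/K[0,0],(v-K[1,2])/K[1,1],np.ones_like(u)],-1)*d['z_map'][...,None]
    return (c-d['t'])@d['R']
def circ(P):
    A=np.c_[2*P,np.ones(len(P))];x=np.linalg.lstsq(A,(P**2).sum(1),rcond=None)[0];return x[:2],np.sqrt(x[2]+x[:2]@x[:2])
E
python3 - <<'E'
from h import *
d=load('w2');X=hmap(d)
roi=np.zeros((480,640),bool);roi[215:300,270:350]=1
print('bench',np.median(X[215:300,360:400,2]))
z=X[...,2]
print(np.percentile(z[roi],[5,50,90,99]))
top=roi&(z>.037);m=top.astype('uint8')
n,l,s,c=cv2.connectedComponentsWithStats(m);k=1+np.argmax(s[1:,4]);m=(l==k).astype('uint8');print(s[k])
zt=np.median(z[m>0]);print('ztop',zt)
cn=max(cv2.findContours(m,0,1)[0],key=cv2.contourArea);e=cv2.fitEllipse(cn);print(e,cv2.minEnclosingCircle(cn))
print(onz(d,*e[0],zt).round(4), 'median',np.median(X[m>0],0).round(4))
print((z[222:292:4,312]*1e3).round(0))
E
```

```text
bench 0.0001056916083798424
[-0.00082241  0.00100396  0.04508724  0.04623872]
[ 284  237   55   53 2220]
ztop 0.044633628069811485
((310.7611083984375, 262.5906066894531), (51.71772766113281, 53.20643615722656), 89.06523132324219) ((310.92523193359375, 262.2712707519531), 27.355308532714844)
[0.5428 0.2026 0.0446] median [0.5428 0.2025 0.0446]
[ 5.  9. 20. 31. 38. 44. 45. 44. 46. 44. 45. 45. 43. 44. 45. 45. 45.  0.]
```

Run:
```python
from h import *
d=load('w2');X=hmap(d);z=X[...,2]
roi=np.zeros((480,640),bool);roi[215:300,270:350]=1
m=(roi&(z>.0415)).astype('uint8')
cn=max(cv2.findContours(m,0,1)[0],key=cv2.contourArea);e=cv2.fitEllipse(cn);print(e)
p=onz(d,*e[0],.0446);print(p.round(4))
go([p[0],p[1],.24],-57)
```

```text
((310.6313781738281, 265.16375732421875), (47.055450439453125, 49.389644622802734), 87.54774475097656)
[0.5411 0.2016 0.0446]
tcp [0.5684 0.214  0.3516] err mm [ -27.3  -12.4 -111.6] tool mm [ -4.6  28.3 112. ] units [-0.038  0.236  0.933] rows>= 2.3113449854656976
x head -57.56 zaxis [-0.0086 -0.0097 -0.9999] clock 2.75 F [ 0.38  0.07 -0.67] w 0.0855
twist deg [ 0.71 -0.2  -0.56] units [ 0.0059 -0.0017 -0.0047]
```

Emit:
apply_moves(
  dp=[
    [-0.04,0.24,0.15],
    [0,0,0.26],
    [0,0,0.26],
    [0,0,0.26],
    [0,0,0],
    [0,0,0],
  ],
  twist=[
    [0.006,-0.002,-0.005],
    [0,0,0],
    [0,0,0],
    [0,0,0],
    [0,0,0],
    [0,0,0],
  ],
  jaw=[0,0,0,0,0,0],
)

```text
clock: 3.35
tcp_pos: [0.5429, 0.1958, 0.2405]
orientation: [-2.742, 1.529, -0.01]
contact_force: [0.1, -1.1, 0.3]
grip_width: 0.0854
```

```bash
python3 -c "
from h import *
shot('wrist','w3')
go([0.542,0.202,0.18],-57)"
```

```text
tcp [0.5428 0.1956 0.2405] err mm [ -0.8   6.4 -60.5] tool mm [-6.2 -2.4 60.4] units [-0.051 -0.02   0.504] rows>= 1.216113313485848
x head -58.31 zaxis [ 0.0063 -0.0017 -1.    ] clock 3.4 F [-0.84 -0.44  0.25] w 0.0852
twist deg [-0.25 -0.28 -1.31] units [-0.0021 -0.0023 -0.0109]
```

View pics/w3.png

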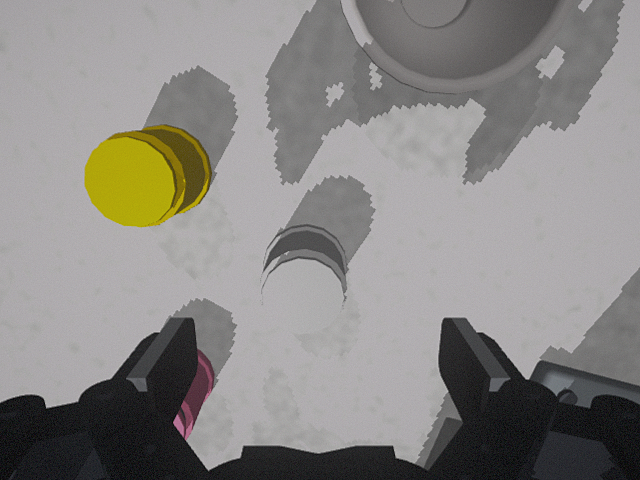

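Run:
```python
from h import *
d=load('w3');X=hmap(d);z=X[...,2]
roi=np.zeros((480,640),bool);roi[215:360,235:370]=1
m=(roi&(z>.0415)&(z<.06)).astype('uint8')
print(m.sum(),np.median(z[m>0]))
cn=max(cv2.findContours(m,0,1)[0],key=cv2.contourArea);e=cv2.fitEllipse(cn);print(e)
p=onz(d,*e[0],.0446);print(p.round(4))
go([p[0],p[1],.18],-57)
```

```text
4999 0.04481962808371424
((302.2528991699219, 294.70166015625), (76.82320404052734, 81.1890869140625), 91.8632583618164)
[0.5412 0.2016 0.0446]
tcp [0.5428 0.1956 0.2405] err mm [ -1.6   6.  -60.5] tool mm [-6.2 -1.6 60.4] units [-0.052 -0.013  0.504] rows>= 1.215556928660926
x head -58.31 zaxis [ 0.0063 -0.0017 -1.    ] clock 3.4 F [-0.84 -0.44  0.25] w 0.0852
twist deg [-0.25 -0.28 -1.31] units [-0.0021 -0.0023 -0.0109]
```

Emit:
apply_moves(
  dp=[
    [-0.055,-0.015,0.1],
    [0,0,0.2],
    [0,0,0.18],
    [0,0,0],
    [0,0,0],
  ],
  twist=[
    [-0.002,-0.002,0],
    [0,0,0],
    [0,0,0],
    [0,0,0],
    [0,0,0],
  ],
  jaw=[0,0,0,0,0],
)

```text
clock: 3.9
tcp_pos: [0.5438, 0.2052, 0.187]
orientation: [-2.733, 1.53, -0.011]
contact_force: [-0.2, 0.1, 0.9]
grip_width: 0.0855
```

```bash
python3 -c "
from h import *
go([0.5412,0.2016,0.18],-57)"
```

```text
tcp [0.5438 0.2052 0.187 ] err mm [-2.6 -3.6 -7. ] tool mm [1.7 4.2 6.9] units [0.014 0.035 0.058] rows>= 0.16598683188015056
x head -58.48 zaxis [ 0.0108  0.005  -0.9999] clock 3.9 F [-0.19  0.09  0.94] w 0.0855
twist deg [-0.68 -0.09 -1.48] units [-0.0057 -0.0007 -0.0123]
```

Emit:
apply_moves(
  dp=[
    [0.014,0.035,0.055],
    [0,0,0],
    [0,0,0],
  ],
  twist=[
    [-0.006,0,0],
    [0,0,0],
    [0,0,0],
  ],
  jaw=[0,0,0],
)

```text
clock: 4.2
tcp_pos: [0.5419, 0.2022, 0.1826]
orientation: [-2.74, 1.534, -0.004]
contact_force: [0.2, 0.6, -0.8]
grip_width: 0.0854
```

```bash
python3 -c "
from h import *
go([0.5412,0.2016,0.18],-57)"
```

```text
tcp [0.5419 0.2022 0.1826] err mm [-0.7 -0.6 -2.6] tool mm [0.1 0.9 2.6] units [0.001 0.007 0.022] rows>= 0.05538293843493505
x head -58.49 zaxis [ 2.9e-03 -4.0e-04 -1.0e+00] clock 4.2 F [ 0.2   0.57 -0.77] w 0.0854
twist deg [-0.13 -0.11 -1.49] units [-0.0011 -0.0009 -0.0124]
```

Emit:
apply_moves(
  dp=[
    [0,0,0.01],
    [0,0,0],
    [0,0,0],
    [0,0,0],
    [0,0,0],
    [0,0,0],
    [0,0,0],
    [0,0,0],
  ],
  twist=[
    [0,0,0],
    [0,0,0],
    [0,0,0],
    [0,0,0],
    [0,0,0],
    [0,0,0],
    [0,0,0],
    [0,0,0],
  ],
  jaw=[100,200,255,255,255,255,255,255],
  grip_force=30,
)

```text
clock: 5.0
tcp_pos: [0.5425, 0.2022, 0.1826]
orientation: [-2.738, 1.534, -0.007]
contact_force: [-0.2, -0.5, 0.1]
grip_width: 0.0392
```

```bash
python3 -c "
from h import *
go([0.5412,0.2016,0.24],-57)"
```

```text
tcp [0.5425 0.2022 0.1826] err mm [-1.3 -0.6 57.4] tool mm [ -0.    1.1 -57.4] units [-0.     0.009 -0.478] rows>= 1.1481074480515867
x head -58.53 zaxis [ 4.9e-03  3.0e-04 -1.0e+00] clock 5.0 F [-0.16 -0.51  0.09] w 0.0392
twist deg [-0.25 -0.14 -1.53] units [-0.0021 -0.0011 -0.0128]
```

Emit:
apply_moves(
  dp=[
    [0,0,-0.1],
    [0,0,-0.3],
    [0,0,-0.4],
    [0,0,-0.1],
    [0,0,0],
    [0,0,0],
    [0,0,0],
  ],
  twist=[
    [0,0,0],
    [0,0,0],
    [0,0,0],
    [0,0,0],
    [0,0,0.065],
    [0,0,0.065],
    [0,0,0],
  ],
  jaw=[255,255,255,255,255,255,255],
)

```text
clock: 5.7
tcp_pos: [0.5413, 0.2022, 0.2983]
orientation: [-2.496, 1.901, -0.005]
contact_force: [0.4, 0.2, -0.5]
grip_width: 0.039
```

```bash
python3 -c "
from h import *
shot('wrist','w4')
go([0.5129,-0.0451,0.285],-74.5)"
```

```text
tcp [0.5413 0.2022 0.2981] err mm [ -28.4 -247.3  -13.1] tool mm [230.5  94.   12.8] units [1.921 0.784 0.107] rows>= 4.9848799416694245
x head -74.37 zaxis [ 4.8e-03  7.0e-04 -1.0e+00] clock 5.75 F [ 0.37 -0.01 -0.52] w 0.0393
twist deg [-0.28 -0.03  0.13] units [-0.0023 -0.0003  0.0011]
```

View pics/w4.png

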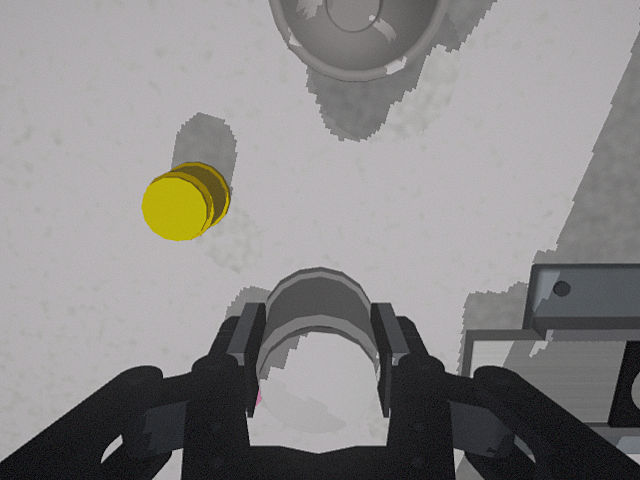

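Run:
```python
from h import *
d=load('w4');X=hmap(d)
M=Ro.from_rotvec(d['to']).as_matrix();T=(X-d['tp'])@M
roi=np.zeros((480,640),bool);roi[260:450,245:392]=1
print('zs',np.histogram(T[...,2][roi],bins=np.arange(.10,.20,.004)))
for hi,lo in ((.1415,.135),(.152,.142)):
  m=(roi&(T[...,2]>lo)&(T[...,2]<hi))
  print(hi,m.sum(),T[m].min(0).round(4),T[m].max(0).round(4),np.median(T[m],0).round(4))
for v in range(265,350,6): print(v,(T[v,320]*1e3).round(1))
m=(roi&(T[...,2]>.134)&(T[...,2]<.1405)).astype('uint8')
# upper arc boundary of cap top: first row per column
P=[]
for u in range(275,366,2):
    c=np.where(m[:,u])[0]
    if len(c):P.append(T[c[0],u,:2])
P=np.array(P);print(circ(P))
```

```text
zs (array([  246,     2,     0,     0,     0,     0,     0,     4,   960,
       10062,   831,  2310,   814,   788,   746,   694,   662,   489,
         422,   955,   135,     0,     0,     0]), array([0.1  , 0.104, 0.108, 0.112, 0.116, 0.12 , 0.124, 0.128, 0.132,
       0.136, 0.14 , 0.144, 0.148, 0.152, 0.156, 0.16 , 0.164, 0.168,
       0.172, 0.176, 0.18 , 0.184, 0.188, 0.192, 0.196]))
0.1415 10551 [-0.0215 -0.0157  0.135 ] [0.022  0.0213 0.1415] [0.0002 0.0008 0.1378]
0.152 3597 [-0.0233 -0.0177  0.142 ] [0.0239 0.0126 0.152 ] [ 0.0002 -0.0111  0.1451]
265 [  1.8  22.8 298.9]
271 [  1.  -19.4 175.4]
277 [  1.  -17.4 174.4]
283 [  0.1 -74.   30.6]
289 [  1.  -17.1 163.9]
295 [  0.9 -17.1 158.8]
301 [  0.9 -17.3 153.5]
307 [  0.9 -17.1 149.6]
313 [  0.9 -16.8 146. ]
319 [  0.9 -15.  145.6]
325 [  0.9 -13.8 144. ]
331 [  0.8 -15.  138.1]
337 [  0.8 -13.  138.2]
343 [  0.8 -11.  138.2]
349 [  0.8  -9.3 137.7]
(array([0.00015831, 0.00178475]), np.float64(0.017049588581982553))
```

```bash
python3 -c "
from h import *
go([0.5155,-0.0444,0.285],-74.5)"
```

```text
tcp [0.5413 0.2022 0.2981] err mm [ -25.8 -246.6  -13.1] tool mm [230.5  91.3  12.8] units [1.921 0.761 0.107] rows>= 4.965315635636276
x head -74.37 zaxis [ 4.8e-03  7.0e-04 -1.0e+00] clock 5.75 F [ 0.37 -0.01 -0.52] w 0.0393
twist deg [-0.28 -0.03  0.13] units [-0.0023 -0.0003  0.0011]
```

Emit:
apply_moves(
  dp=[
    [0.2,0.08,0],
    [0.33,0.13,0],
    [0.33,0.13,0],
    [0.33,0.13,0],
    [0.33,0.13,0],
    [0.25,0.1,0.05],
    [0.1,0.04,0.05],
    [0,0,0],
    [0,0,0],
  ],
  twist=[
    [-0.002,0,0],
    [0,0,0],
    [0,0,0],
    [0,0,0],
    [0,0,0],
    [0,0,0],
    [0,0,0],
    [0,0,0],
    [0,0,0],
  ],
  jaw=[255,255,255,255,255,255,255,255,255],
)

```text
clock: 6.65
tcp_pos: [0.5173, -0.0431, 0.2837]
orientation: [-2.537, 1.852, 0.007]
contact_force: [-0.2, 0.8, -0.3]
grip_width: 0.0393
```

```bash
python3 -c "
from h import *
shot('wrist','w5')
go([0.5155,-0.0444,0.235],-74.5)"
```

```text
tcp [ 0.5173 -0.0427  0.2837] err mm [ -1.8  -1.7 -48.7] tool mm [ 1.2  2.1 48.7] units [0.01  0.018 0.406] rows>= 0.9747580560307939
x head -72.2 zaxis [-0.0033  0.0029 -1.    ] clock 6.7 F [-0.84  0.72 -1.1 ] w 0.0389
twist deg [0.14 0.21 2.3 ] units [0.0011 0.0018 0.0192]
```

View pics/w5.png

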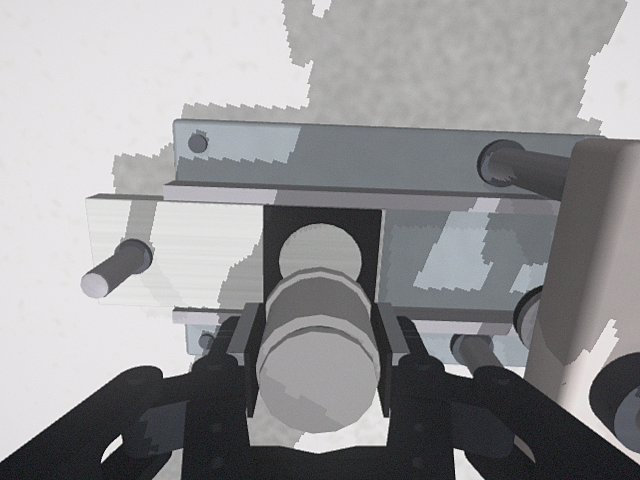

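Run:
```python
from h import *
for tag,roi in (('w5',(214,266,270,372)),('w1',(136,216,279,358))):
    d=load(tag);im=cv2.imread(f'pics/{tag}.png');g=cv2.cvtColor(im,6)
    y0,y1,x0,x1=roi
    P=[]
    for u in range(x0,x1):
        c=np.where(g[y0:y1,u]>60)[0]
        if len(c) and c[0]>2: P.append((u,y0+c[0]-.5))
    P=np.array(P);
    if tag=='w5':P=P[(P[:,0]>282)&(P[:,0]<358)]
    W=np.array([onz(d,u,v,.030)[:2] for u,v in P]);print(tag,len(W),circ(W),W[[0,-1]])
    if tag=='w5':
        from scipy.optimize import least_squares
        s=least_squares(lambda c:np.linalg.norm(W-c,axis=1)-.0235,[.513,-.045],loss='soft_l1',f_scale=.0005);print('fixed r',s.x,np.abs(s.fun).mean())
        # plate x edges along rows
        for v in (225,240): print(v,g[v,255:275],g[v,376:392])
```

```text
w5 75 (array([ 0.51273917, -0.04475081]), np.float64(0.022945490585233912)) [[ 0.5166184  -0.02206776]
 [ 0.52931999 -0.06157525]]
fixed r [ 0.51206652 -0.04523765] 0.00024734931865741475
225 [224 224 225 223 225 226 233 212 100  42  46  55  51  52  52  61  50  50
  54  54] [ 43  38  42  35  46 145 154 157 126 109 115 112 114 117 113 113]
240 [222 224 224 231 176 150 165 145  76  53  57  49  53  51  54  54  50  46
  52  56] [ 44  43  36  84 145 152 148 110 110 117 117 116 116 115 115 115]
w1 33 (array([ 0.50089089, -0.05197323]), np.float64(0.03623757423638263)) [[ 0.4726219  -0.0242163 ]
 [ 0.53328349 -0.03390105]]
```

Emit:
apply_moves(
  dp=[
    [0.01,0.02,0.1],
    [0,0,0.2],
    [0,0,0.1],
    [0,0,0],
    [0,0,0],
  ],
  twist=[
    [0.001,0.002,0.018],
    [0,0,0],
    [0,0,0],
    [0,0,0],
    [0,0,0],
  ],
  jaw=[255,255,255,255,255],
)

```text
clock: 7.2
tcp_pos: [0.5177, -0.0353, 0.2363]
orientation: [-2.513, 1.877, -0.002]
contact_force: [-0.1, -0.1, -0.2]
grip_width: 0.0393
```

Run:
```python
from h import *
shot('wrist','w6')
go([0.5152,-0.0442,0.2135],-74.5)
d=load('w6');X=hmap(d)
M=Ro.from_rotvec(d['to']).as_matrix();T=(X-d['tp'])@M
for v in range(271,350,6): print(v,(T[v,316]*1e3).round(1))
```

```text
tcp [ 0.5178 -0.0352  0.2364] err mm [ -2.6  -9.  -22.9] tool mm [ 7.9  5.1 22.9] units [0.066 0.043 0.191] rows>= 0.49465162799170254
x head -73.52 zaxis [ 0.0047  0.0036 -1.    ] clock 7.25 F [-0.04  0.56 -0.37] w 0.0392
twist deg [-0.32  0.12  0.98] units [-0.0026  0.001   0.0081]
271 [ -0.5 -18.2 178.7]
277 [ -0.5 -16.6 176.3]
283 [ -0.5 -16.8 170. ]
289 [ -0.4 -17.1 163.9]
295 [ -0.4 -17.2 158.6]
301 [ -0.4 -17.1 154. ]
307 [ -0.4 -16.8 150.2]
313 [ -0.4 -17.  145.6]
319 [ -0.4 -15.6 144.3]
325 [ -0.4 -12.9 145.7]
331 [ -0.3 -15.8 136.6]
337 [ -0.4 -13.  138.1]
343 [ -0.4 -11.  138.2]
349 [ -0.4  -9.2 137.9]
```

View pics/w6.png

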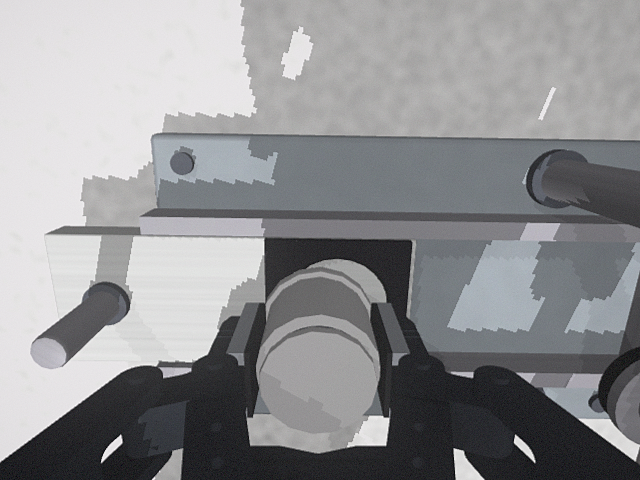

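Emit:
apply_moves(
  dp=[
    [0.066,0.043,0.05],
    [0,0,0],
    [0,0,0],
  ],
  twist=[
    [-0.003,0.001,0],
    [0,0,0],
    [0,0,0],
  ],
  jaw=[255,255,255],
)

```text
clock: 7.55
tcp_pos: [0.5156, -0.045, 0.2316]
orientation: [-2.517, 1.88, -0.003]
contact_force: [-0.1, 0.7, -0.7]
grip_width: 0.0391
```

```bash
python3 -c "
from h import *
go([0.5152,-0.0442,0.2135],-74.5)"
```

```text
tcp [ 0.5156 -0.045   0.2316] err mm [ -0.4   0.8 -18.1] tool mm [-0.9  0.2 18.1] units [-0.007  0.002  0.151] rows>= 0.36209562110494087
x head -73.51 zaxis [ 1.7e-03 -9.0e-04 -1.0e+00] clock 7.55 F [-0.07  0.68 -0.7 ] w 0.0391
twist deg [-0.08 -0.08  0.99] units [-0.0006 -0.0006  0.0083]
```

Now go down to just above the plate (underside at about 38 mm) and recheck.

Emit:
apply_moves(
  dp=[
    [-0.007,0,0.04],
    [0,0,0.04],
    [0,0,0],
    [0,0,0],
  ],
  twist=[
    [0,0,0],
    [0,0,0],
    [0,0,0],
    [0,0,0],
  ],
  jaw=[255,255,255,255],
)

```text
clock: 7.95
tcp_pos: [0.5155, -0.0446, 0.2215]
orientation: [-2.516, 1.881, -0.004]
contact_force: [-0.3, 0.3, 0.2]
grip_width: 0.0389
```

```bash
python3 -c "
from h import *
shot('wrist','w7')
go([0.5152,-0.0442,0.2135],-74.5)
im=cv2.imread('pics/w7.png');cv2.imwrite('pics/w7c.png',cv2.resize(im[200:450,200:460],None,fx=2.3,fy=2.3))"
```

```text
tcp [ 0.5155 -0.0446  0.2215] err mm [-0.3  0.4 -8. ] tool mm [-0.4  0.2  8. ] units [-0.004  0.001  0.067] rows>= 0.16083561992647577
x head -73.56 zaxis [ 0.0023 -0.001  -1.    ] clock 8.0 F [-0.71 -0.4  -0.57] w 0.0391
twist deg [-0.11 -0.09  0.94] units [-0.0009 -0.0008  0.0078]
```

View pics/w7c.png

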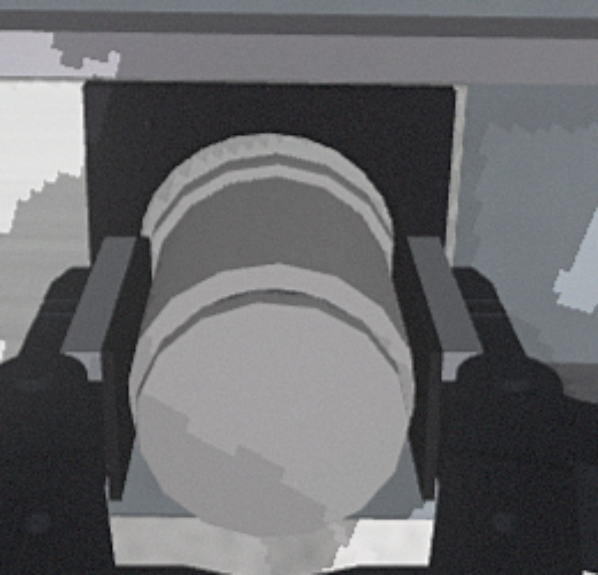

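Emit:
apply_moves(
  dp=[
    [-0.006,0.002,0.03],
    [0,0,0.025],
    [0,0,0],
  ],
  twist=[
    [0,0,0],
    [0,0,0],
    [0,0,0],
  ],
  jaw=[255,255,255],
)

```text
clock: 8.3
tcp_pos: [0.5151, -0.0438, 0.2145]
orientation: [-2.516, 1.88, -0.004]
contact_force: [-0.5, 0.1, -0.8]
grip_width: 0.039
```

```bash
python3 -c "
from h import *
shot('wrist','w8')
go([0.5152,-0.0442,0.2125],-74.5)
im=cv2.imread('pics/w8.png');cv2.imwrite('pics/w8c.png',cv2.resize(im[200:450,200:460],None,fx=2.3,fy=2.3))"
```

```text
tcp [ 0.5151 -0.0437  0.2146] err mm [ 0.1 -0.5 -2.1] tool mm [0.5 0.1 2.1] units [0.004 0.    0.018] rows>= 0.04361645502149469
x head -73.55 zaxis [ 2.7e-03 -9.0e-04 -1.0e+00] clock 8.35 F [-1.08 -0.9  -1.17] w 0.0394
twist deg [-0.13 -0.09  0.95] units [-0.0011 -0.0008  0.0079]
```

View pics/w8c.png

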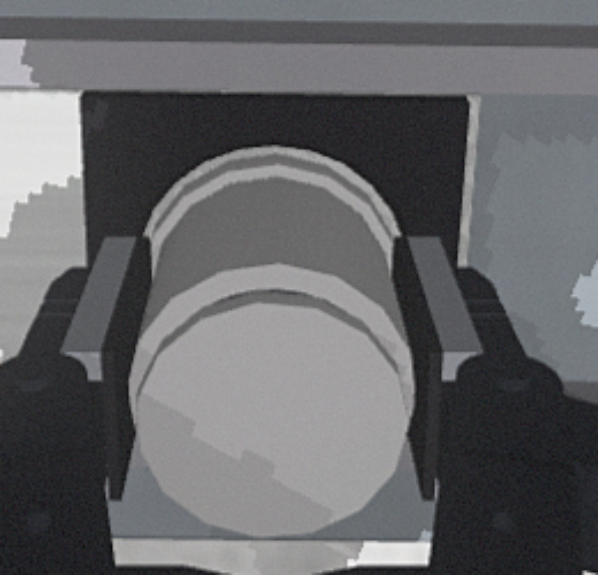

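Emit:
apply_moves(
  dp=[
    [0.002,0,0.014],
    [0,0,0.008],
    [0,0,0],
  ],
  twist=[
    [0,0,0],
    [0,0,0],
    [0,0,0],
  ],
  jaw=[255,255,255],
)

```text
clock: 8.65
tcp_pos: [0.5153, -0.0439, 0.2121]
orientation: [-2.516, 1.88, -0.005]
contact_force: [-0.3, 0.4, 1.0]
grip_width: 0.0396
```

Emit:
apply_moves(
  dp=[
    [0,0,0],
    [0,0,0],
    [0,0,0],
    [0,0,0],
  ],
  twist=[
    [0,0,0],
    [0,0,0],
    [0,0,0],
    [0,0,0],
  ],
  jaw=[100,80,60,40],
)

```text
clock: 9.05
tcp_pos: [0.5156, -0.044, 0.2123]
orientation: [-2.515, 1.88, -0.006]
contact_force: [-0.5, -0.0, 0.1]
grip_width: 0.072
```

```bash
python3 -c "
from h import *
shot('wrist','w9')
go([0.5152,-0.0442,0.2125],-74.5)"
```

```text
tcp [ 0.5155 -0.044   0.2122] err mm [-0.3 -0.2  0.3] tool mm [ 0.1  0.4 -0.3] units [ 0.001  0.003 -0.002] rows>= 0.00919691564736758
x head -73.56 zaxis [ 0.0038 -0.0011 -1.    ] clock 9.1 F [ 0.13 -0.05  0.5 ] w 0.0723
twist deg [-0.19 -0.12  0.94] units [-0.0016 -0.001   0.0078]
```

View pics/w9.png

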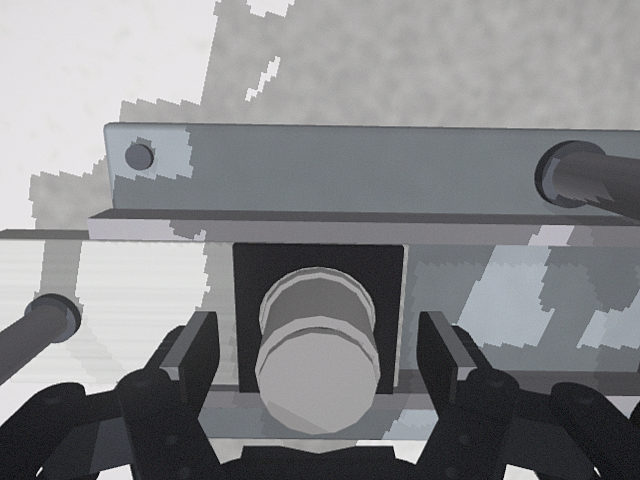

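Emit:
apply_moves(
  dp=[
    [0,0,-0.15],
    [0,0,-0.25],
    [0,0,-0.2],
    [0,0,0],
    [0,0,0],
  ],
  twist=[
    [0,0,0],
    [0,0,0],
    [0,0,0],
    [0,0,0],
    [0,0,0],
  ],
  jaw=[30,0,0,0,0],
)

```text
clock: 9.6
tcp_pos: [0.5148, -0.0439, 0.2857]
orientation: [-2.516, 1.88, -0.003]
contact_force: [0.1, -0.8, -0.7]
grip_width: 0.0858
```

```bash
python3 -c "
from h import *
shot('wrist','w10')
go([0.4846,0.0554,0.28],-74.5)"
```

```text
tcp [ 0.5149 -0.0439  0.2856] err mm [-30.3  99.3  -5.6] tool mm [-103.8    1.     5.5] units [-0.865  0.008  0.046] rows>= 2.079072329656365
x head -73.54 zaxis [ 1.6e-03 -8.0e-04 -1.0e+00] clock 9.65 F [ 0.69 -0.1   1.02] w 0.0851
twist deg [-0.07 -0.07  0.96] units [-0.0006 -0.0006  0.008 ]
```

View pics/w10.png

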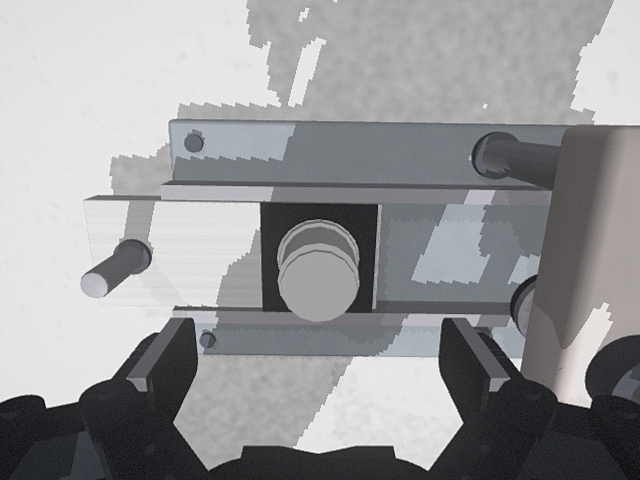

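The cup stands centred in the nest (cap at 318,283). The post top is at (94,287). Next I move over the handle.

Emit:
apply_moves(
  dp=[
    [-0.28,0,0.01],
    [-0.29,0,0.01],
    [-0.28,0,0.01],
    [0,0,0],
    [0,0,0],
  ],
  twist=[
    [0,0,0],
    [0,0,0],
    [0,0,0],
    [0,0,0],
    [0,0,0.008],
  ],
  jaw=[0,0,0,0,0],
)

```text
clock: 10.15
tcp_pos: [0.4841, 0.0555, 0.2769]
orientation: [2.494, -1.903, -0.005]
contact_force: [1.0, -0.4, 0.2]
grip_width: 0.0852
```

```bash
python3 -c "
from h import *
shot('wrist','w11')
d=load('w10');print(onz(d,94,287,.075).round(4));d=load('w1')
go([0.4846,0.0554,0.216],-74.5)"
```

```text
[0.4838 0.0555 0.075 ]
tcp [0.4841 0.0557 0.2769] err mm [  0.5  -0.3 -60.9] tool mm [ 0.4 -0.8 60.9] units [ 0.004 -0.006  0.508] rows>= 1.2184328561975493
x head -74.78 zaxis [-0.0054 -0.001  -1.    ] clock 10.2 F [-0.3   0.58 -0.9 ] w 0.0851
twist deg [ 0.31  0.02 -0.28] units [ 0.0026  0.0002 -0.0024]
```

View pics/w11.png

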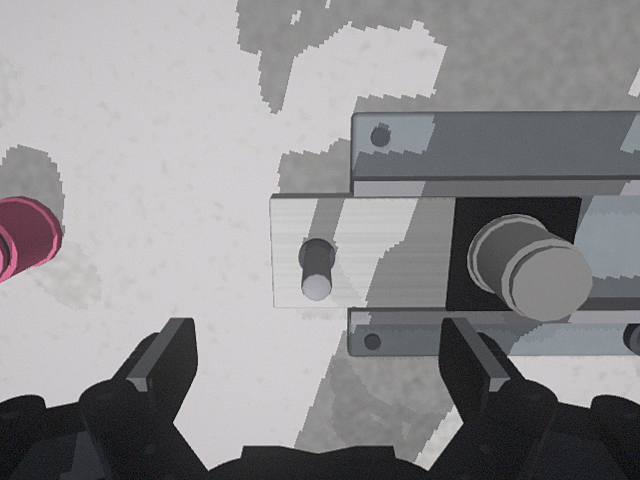

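Emit:
apply_moves(
  dp=[
    [0.004,-0.006,0.1],
    [0,0,0.2],
    [0,0,0.17],
    [0,0,0],
    [0,0,0],
  ],
  twist=[
    [0.003,0,0],
    [0,0,0],
    [0,0,0],
    [0,0,0],
    [0,0,0],
  ],
  jaw=[0,0,0,0,0],
)

```text
clock: 10.7
tcp_pos: [0.4865, 0.0502, 0.2178]
orientation: [2.486, -1.919, 0.002]
contact_force: [-1.1, -0.3, 0.1]
grip_width: 0.0854
```

```bash
python3 -c "
from h import *
go([0.4846,0.0554,0.216],-74.5)"
```

```text
tcp [0.4865 0.0502 0.2178] err mm [-1.9  5.2 -1.8] tool mm [-5.6  0.5  1.8] units [-0.046  0.004  0.015] rows>= 0.1174018140845599
x head -75.35 zaxis [ 4.0e-04 -1.4e-03 -1.0e+00] clock 10.7 F [-1.06 -0.25  0.12] w 0.0854
twist deg [-0.   -0.09 -0.85] units [-0.     -0.0007 -0.007 ]
```

Emit:
apply_moves(
  dp=[
    [-0.046,0.004,0.01],
    [0,0,0],
    [0,0,0],
    [0,0,0],
    [0,0,0],
    [0,0,0],
    [0,0,0],
    [0,0,0],
    [0,0,0],
    [0,0,0],
    [0,0,0],
  ],
  twist=[
    [0,0,-0.006],
    [0,0,0],
    [0,0,0],
    [0,0,0],
    [0,0,0],
    [0,0,0],
    [0,0,0],
    [0,0,0],
    [0,0,0],
    [0,0,0],
    [0,0,0],
  ],
  jaw=[0,60,120,160,190,205,220,235,255,255,255],
  grip_force=25,
)

```text
clock: 11.8
tcp_pos: [0.4858, 0.0555, 0.2197]
orientation: [-2.496, 1.903, -0.007]
contact_force: [-0.5, 0.2, -0.6]
grip_width: 0.013
```

```bash
python3 -c "
from h import *
p=np.array([0.4846,0.0554])
h=np.radians(-74.6);e=np.array([np.cos(h),np.sin(h)])
o=r.get_obs()
go([*(o['tcp_pos'][:2]+.1*e),0.216],-74.5)"
```

```text
tcp [0.4858 0.0555 0.2197] err mm [ 26.6 -96.4  -3.7] tool mm [100.   -0.1   4. ] units [ 0.833 -0.001  0.033] rows>= 2.0013889272477283
x head -74.65 zaxis [ 5.4e-03 -8.0e-04 -1.0e+00] clock 11.8 F [-0.48  0.15 -0.64] w 0.013
twist deg [-0.28 -0.13 -0.15] units [-0.0024 -0.0011 -0.0013]
```

Emit:
apply_moves(
  dp=[
    [0.03,0,0],
    [0.05,0,0],
    [0.06,0,0],
    [0.07,0,0],
    [0.07,0,0],
    [0.07,0,0],
    [0.07,0,0],
    [0.07,0,0],
    [0.07,0,0],
    [0.07,0,0],
    [0.06,0,0],
    [0.05,0,0],
    [0.04,0,0],
  ],
  twist=[
    [0,0,0],
    [0,0,0],
    [0,0,0],
    [0,0,0],
    [0,0,0],
    [0,0,0],
    [0,0,0],
    [0,0,0],
    [0,0,0],
    [0,0,0],
    [0,0,0],
    [0,0,0],
    [0,0,0],
  ],
  jaw=[255,255,255,255,255,255,255,255,255,255,255,255,255],
)

```text
clock: 13.1
tcp_pos: [0.5122, -0.0398, 0.2196]
orientation: [-2.495, 1.899, -0.002]
contact_force: [-5.2, 18.3, 5.5]
grip_width: 0.013
```

```bash
python3 -c "
from h import *
go([0.4858+.0266,0.0555-.0964,0.219],-74.5)"
```

```text
tcp [ 0.5122 -0.0398  0.2196] err mm [ 0.2 -1.1 -0.6] tool mm [1.1 0.1 0.6] units [0.009 0.001 0.005] rows>= 0.025886958612669524
x head -74.56 zaxis [ 0.0045  0.004  -1.    ] clock 13.1 F [-5.19 18.31  5.49] w 0.013
twist deg [-0.31  0.15 -0.06] units [-0.0026  0.0013 -0.0005]
```

Emit:
apply_moves(
  dp=[
    [0.005,0,0],
    [0,0,0],
  ],
  twist=[
    [0,0,0],
    [0,0,0],
  ],
  jaw=[255,255],
)

```text
clock: 13.3
tcp_pos: [0.5123, -0.0398, 0.2197]
orientation: [-2.496, 1.898, 0.0]
contact_force: [-0.9, 1.6, 0.5]
grip_width: 0.0131
```

```bash
python3 -c "
from h import *
go([0.4858+.0266,0.0555-.0964,0.219],-74.5)
shot('wrist','w12');shot('side','s12')
im=cv2.imread('pics/s12.png');cv2.imwrite('pics/s12c.png',cv2.resize(im[150:350,280:460],None,fx=3,fy=3))"
```

```text
tcp [ 0.5123 -0.0398  0.2197] err mm [ 0.1 -1.1 -0.7] tool mm [1.1 0.2 0.7] units [0.009 0.002 0.006] rows>= 0.026639469604553608
x head -74.5 zaxis [ 0.0038  0.0053 -1.    ] clock 13.3 F [-0.95  1.62  0.51] w 0.0131
twist deg [-0.29  0.24  0.  ] units [-0.0024  0.002   0.    ]
```

View pics/w12.png

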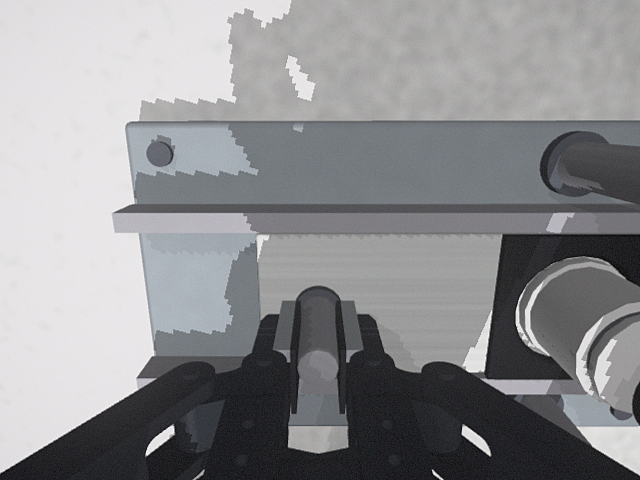

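View pics/s12c.png

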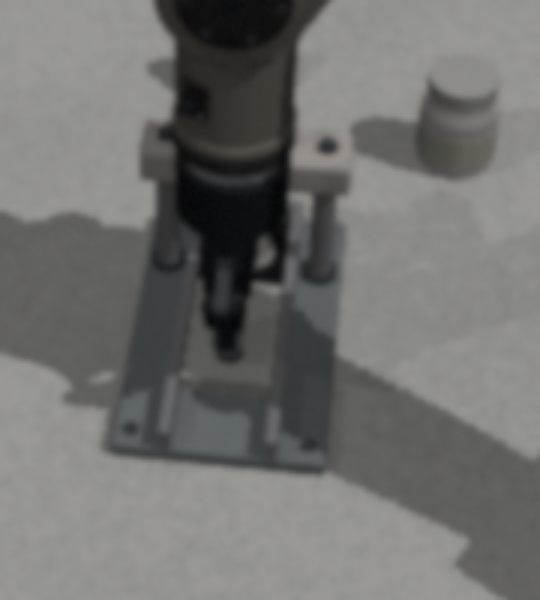

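Emit:
apply_moves(
  dp=[
    [0.03,0,0],
  ],
  twist=[
    [0,0,0],
  ],
  jaw=[255],
)

```text
clock: 13.5
tcp_pos: [0.5126, -0.0406, 0.2197]
orientation: [-2.496, 1.894, 0.005]
contact_force: [-7.2, 19.2, 7.2]
grip_width: 0.013
```

Emit:
apply_moves(
  dp=[
    [0,0,0],
    [0,0,0],
    [0,0,0],
    [0,0,0],
    [0,0,-0.2],
    [0,0,-0.3],
    [0,0,-0.35],
    [0,0,-0.35],
    [0,0,-0.1],
    [0,0,0],
  ],
  twist=[
    [0,0,0],
    [0,0,0],
    [0,0,0],
    [0,0,0],
    [0,0,0],
    [0,0,0],
    [0,0,0],
    [0,0,0],
    [0,0,0],
    [0,0,0],
  ],
  jaw=[255,170,150,150,150,150,150,150,200,255],
)

```text
clock: 14.5
tcp_pos: [0.512, -0.047, 0.3799]
orientation: [-2.496, 1.905, 0.006]
contact_force: [0.6, 0.7, -1.1]
grip_width: 0.0068
```

```bash
python3 -c "
from h import *
shot('wrist','w13');shot('side','s13')
go([0.5396,-0.1415,0.385],-74.5)
im=cv2.imread('pics/s13.png');cv2.imwrite('pics/s13c.png',cv2.resize(im[150:350,280:460],None,fx=3,fy=3))"
```

```text
tcp [ 0.5115 -0.0469  0.3777] err mm [ 28.1 -94.6   7.3] tool mm [98.6 -2.1 -7.8] units [ 0.822 -0.017 -0.065] rows>= 1.9794978790026003
x head -74.69 zaxis [-0.0054  0.0038 -1.    ] clock 14.6 F [-1.1   0.05 -1.47] w 0.0003
twist deg [ 0.24  0.29 -0.19] units [ 0.002   0.0024 -0.0016]
```

View pics/w13.png

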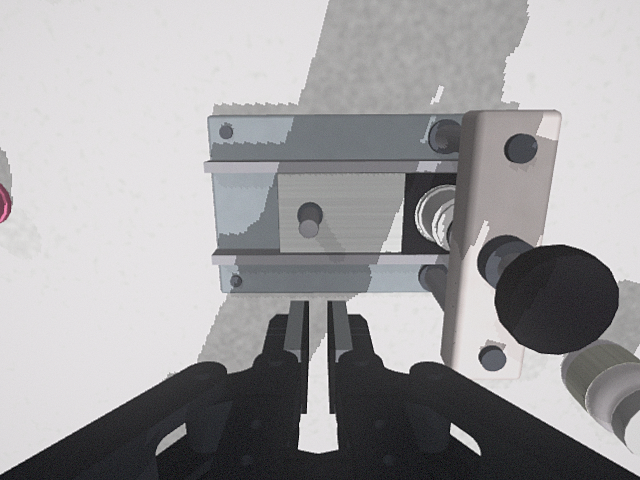

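View pics/s13c.png

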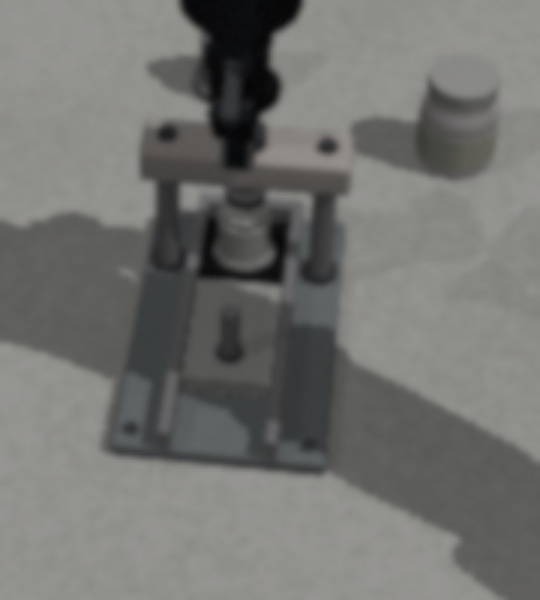

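The shuttle is in with the cup under the foot and the post clear of the fingers, top at (309,228). The knob is at (557,298). I'll compute the post travel and the knob centre.

Run:
```python
from h import *
d=load('w13');im=cv2.imread('pics/w13.png');g=cv2.cvtColor(im,6)
p=onz(d,309,228,.075);print('post',p.round(4),'travel',np.linalg.norm(p[:2]-[.4846,.0554]))
for tag,c,h in (('w13',(557,298),62),('w1',(540,235),60)):
    d=load(tag);X=hmap(d);m=np.zeros((480,640),'uint8')
    mm=(X[...,2]>.188)&(X[...,2]<.21);m[mm]=1;m[:, :c[0]-h-5]=0
    n,l,s,cc=cv2.connectedComponentsWithStats(m);k=l[c[1],c[0]];print(s[k],np.median(X[...,2][l==k]))
    cn=max(cv2.findContours((l==k).astype('uint8'),0,1)[0],key=cv2.contourArea);
    W=np.array([onz(d,*q[0],.198)[:2] for q in cn]);print(cv2.minEnclosingCircle((W*1e3).astype('float32')),circ(W),cv2.fitEllipse(cn)[0],onz(d,*cv2.fitEllipse(cn)[0],.198).round(4))
```

```text
post [ 0.5117 -0.04    0.075 ] travel 0.09915584990697543
[  495   245   124   110 10253] 0.1978860023897497
((540.8118286132812, -136.8697052001953), 25.15593719482422) (array([ 0.54068305, -0.13688852]), np.float64(0.023618669827381294)) (557.1755981445312, 299.5142822265625) [ 0.5416 -0.1366  0.198 ]
[ 484  183  113  104 8902] 0.19790567846989518
((540.1103515625, -137.39495849609375), 24.47997283935547) (array([ 0.5397694 , -0.13743722]), np.float64(0.023219871469360446)) (540.654296875, 234.572509765625) [ 0.5406 -0.1372  0.198 ]
```

Emit:
apply_moves(
  dp=[
    [0,0,-0.18],
    [0.27,0,0],
    [0.27,-0.01,0],
    [0.26,0,0],
    [0,0,0],
    [0,0,0],
  ],
  twist=[
    [0.002,0.002,0],
    [0,0,0],
    [0,0,0],
    [0,0,0],
    [0,0,0],
    [0,0,0],
  ],
  jaw=[255,255,255,255,255,255],
)

```text
clock: 15.2
tcp_pos: [0.5363, -0.1418, 0.3866]
orientation: [2.493, -1.896, -0.029]
contact_force: [0.1, 0.3, 0.3]
grip_width: 0.0003
```

Run:
```python
from h import *
shot('wrist','w14')
go([0.540,-0.1395,0.38],-74.5)
d=load('w14');X=hmap(d);m=((X[...,2]>.19)&(X[...,2]<.205)).astype('uint8')
n,l,s,cc=cv2.connectedComponentsWithStats(m);k=1+np.argmax(s[1:,4]);print(s[k])
cn=max(cv2.findContours((l==k).astype('uint8'),0,1)[0],key=cv2.contourArea)
P=np.array([q[0] for q in cn]);P=P[P[:,1]<P[:,1].min()+60]
W=np.array([onz(d,*q,.198)[:2] for q in P]);print(len(W),circ(W),np.median(X[...,2][l==k]))
```

```text
tcp [ 0.536  -0.1422  0.3865] err mm [ 4.   2.7 -6.5] tool mm [-1.4 -4.7  6.4] units [-0.012 -0.039  0.053] rows>= 0.1611407652693858
x head -74.52 zaxis [-0.0211  0.0036 -0.9998] clock 15.25 F [-0.49 -0.34 -0.4 ] w 0.0
twist deg [ 1.11  0.52 -0.01] units [ 0.0092  0.0043 -0.0001]
[ 267  230  109   92 7201]
170 (array([ 0.54222037, -0.13983922]), np.float64(0.021776444261827056)) 0.19791599378567676
```

View pics/w14.png

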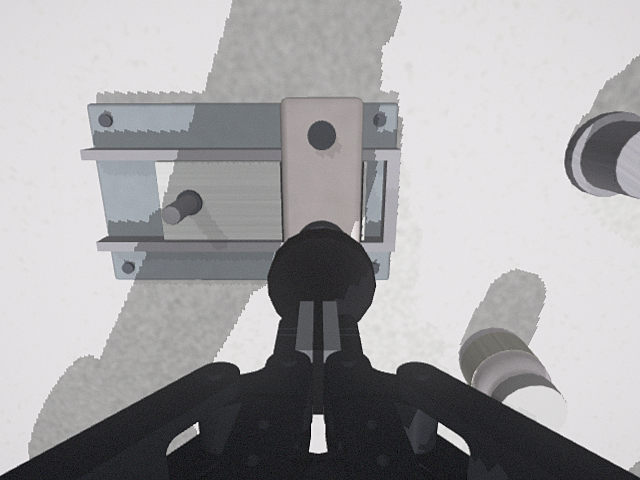

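Emit:
apply_moves(
  dp=[
    [-0.01,-0.04,0.03],
    [0,0,0.02],
    [0,0,0],
  ],
  twist=[
    [0.009,0.004,0],
    [0,0,0],
    [0,0,0],
  ],
  jaw=[255,255,255],
)

```text
clock: 15.55
tcp_pos: [0.54, -0.1368, 0.378]
orientation: [-2.504, 1.897, 0.004]
contact_force: [-0.8, 0.4, 0.6]
grip_width: -0.0001
```

Run:
```python
from h import *
go([0.541,-0.140,0.371],-74.5)
```

```text
tcp [ 0.54   -0.1368  0.378 ] err mm [ 1.  -3.2 -7. ] tool mm [ 3.4 -0.1  7. ] units [ 0.028 -0.001  0.059] rows>= 0.15613630116410646
x head -74.29 zaxis [-0.0018  0.0017 -1.    ] clock 15.55 F [-0.75  0.38  0.55] w -0.0001
twist deg [0.07 0.12 0.21] units [0.0006 0.001  0.0018]
```

Now I descend slowly and watch for touch.

Emit:
apply_moves(
  dp=[
    [0.028,0,0.015],
    [0,0,0.015],
    [0,0,0.015],
    [0,0,0],
  ],
  twist=[
    [0,0.001,0],
    [0,0,0],
    [0,0,0],
    [0,0,0],
  ],
  jaw=[255,255,255,255],
)

```text
clock: 15.95
tcp_pos: [0.5409, -0.139, 0.3724]
orientation: [2.505, -1.894, -0.001]
contact_force: [0.1, -0.4, 0.2]
grip_width: -0.0
```

Emit:
apply_moves(
  dp=[
    [0,0,0.01],
    [0,0,0.01],
    [0,0,0.01],
  ],
  twist=[
    [0,0,0],
    [0,0,0],
    [0,0,0],
  ],
  jaw=[255,255,255],
)

```text
clock: 16.25
tcp_pos: [0.541, -0.139, 0.3696]
orientation: [2.505, -1.894, 0.0]
contact_force: [-1.7, -0.4, 3.3]
grip_width: 0.0004
```

Emit:
apply_moves(
  dp=[
    [0,0,0.01],
    [0,0,0.01],
  ],
  twist=[
    [0,0,0],
    [0,0,0],
  ],
  jaw=[255,255],
)

```text
clock: 16.45
tcp_pos: [0.541, -0.1389, 0.3676]
orientation: [2.505, -1.894, 0.001]
contact_force: [-1.7, 0.5, 4.3]
grip_width: 0.0001
```

Emit:
apply_moves(
  dp=[
    [0,0,0.013],
    [0,0,0.013],
    [0,0,0.013],
  ],
  twist=[
    [0,0,0],
    [0,0,0],
    [0,0,0],
  ],
  jaw=[255,255,255],
)

```text
clock: 16.75
tcp_pos: [0.541, -0.1389, 0.3629]
orientation: [2.505, -1.894, 0.001]
contact_force: [-1.6, 1.2, 4.0]
grip_width: 0.0002
```

Emit:
apply_moves(
  dp=[
    [0,0,0.013],
    [0,0,0.013],
  ],
  twist=[
    [0,0,0],
    [0,0,0],
  ],
  jaw=[255,255],
)

```text
clock: 16.95
tcp_pos: [0.5409, -0.1389, 0.3595]
orientation: [2.505, -1.894, 0.001]
contact_force: [-1.5, 1.3, 4.9]
grip_width: -0.0002
```

Emit:
apply_moves(
  dp=[
    [0,0,0.013],
    [0,0,0.013],
  ],
  twist=[
    [0,0,0],
    [0,0,0],
  ],
  jaw=[255,255],
)

```text
clock: 17.15
tcp_pos: [0.541, -0.1389, 0.3567]
orientation: [2.505, -1.894, 0.001]
contact_force: [-4.8, 0.6, 13.2]
grip_width: -0.0003
```

Emit:
apply_moves(
  dp=[
    [0,0,0.01],
  ],
  twist=[
    [0,0,0],
  ],
  jaw=[255],
)

```text
clock: 17.25
tcp_pos: [0.541, -0.1388, 0.3563]
orientation: [2.505, -1.894, 0.002]
contact_force: [-5.1, 1.1, 13.0]
grip_width: 0.0003
```

Emit:
apply_moves(
  dp=[
    [0,0,0.01],
  ],
  twist=[
    [0,0,0],
  ],
  jaw=[255],
)

```text
clock: 17.35
tcp_pos: [0.541, -0.1388, 0.3559]
orientation: [2.504, -1.894, 0.002]
contact_force: [-5.9, 0.8, 13.0]
grip_width: 0.0
```

Emit:
apply_moves(
  dp=[
    [0,0,0.01],
  ],
  twist=[
    [0,0,0],
  ],
  jaw=[255],
)

```text
clock: 17.45
tcp_pos: [0.541, -0.1387, 0.3556]
orientation: [2.504, -1.894, 0.002]
contact_force: [-5.7, 1.0, 13.1]
grip_width: 0.0
```

Emit:
apply_moves(
  dp=[
    [0,0,0.01],
    [0,0,0.01],
  ],
  twist=[
    [0,0,0],
    [0,0,0],
  ],
  jaw=[255,255],
)

```text
clock: 17.65
tcp_pos: [0.541, -0.1386, 0.3551]
orientation: [2.503, -1.894, 0.004]
contact_force: [-5.9, 1.3, 13.0]
grip_width: -0.0
```

Emit:
apply_moves(
  dp=[
    [0,0,0.01],
    [0,0,0.01],
  ],
  twist=[
    [0,0,0],
    [0,0,0],
  ],
  jaw=[255,255],
)

```text
clock: 17.85
tcp_pos: [0.5409, -0.1384, 0.3547]
orientation: [2.503, -1.894, 0.005]
contact_force: [-5.5, 1.8, 13.4]
grip_width: 0.0
```

Emit:
apply_moves(
  dp=[
    [0,0,0.01],
    [0,0,0.01],
    [0,0,0.01],
  ],
  twist=[
    [0,0,0],
    [0,0,0],
    [0,0,0],
  ],
  jaw=[255,255,255],
)

```text
clock: 18.15
tcp_pos: [0.5409, -0.1382, 0.3541]
orientation: [2.502, -1.894, 0.006]
contact_force: [-5.0, 0.6, 14.6]
grip_width: -0.0002
```

Emit:
apply_moves(
  dp=[
    [0,0,0.01],
    [0,0,0.01],
  ],
  twist=[
    [0,0,0],
    [0,0,0],
  ],
  jaw=[255,255],
)

```text
clock: 18.35
tcp_pos: [0.5408, -0.138, 0.3538]
orientation: [2.501, -1.894, 0.008]
contact_force: [-6.4, 0.7, 14.7]
grip_width: -0.0003
```

Emit:
apply_moves(
  dp=[
    [0,0,0.01],
    [0,0,0.01],
  ],
  twist=[
    [0,0,0],
    [0,0,0],
  ],
  jaw=[255,255],
)

```text
clock: 18.55
tcp_pos: [0.5408, -0.1378, 0.3538]
orientation: [2.5, -1.894, 0.009]
contact_force: [-5.8, 1.6, 15.4]
grip_width: -0.0003
```

Emit:
apply_moves(
  dp=[
    [0,0,0.01],
    [0,0,0.01],
  ],
  twist=[
    [0,0,0],
    [0,0,0],
  ],
  jaw=[255,255],
)

```text
clock: 18.75
tcp_pos: [0.5407, -0.1376, 0.3538]
orientation: [2.5, -1.894, 0.01]
contact_force: [-7.1, 2.1, 14.6]
grip_width: 0.0001
```

Emit:
apply_moves(
  dp=[
    [0,0,0.013],
  ],
  twist=[
    [0,0,0],
  ],
  jaw=[255],
)

```text
clock: 18.85
tcp_pos: [0.5407, -0.1375, 0.3536]
orientation: [2.499, -1.894, 0.011]
contact_force: [-7.3, 0.4, 18.3]
grip_width: 0.0002
```

Emit:
apply_moves(
  dp=[
    [0,0,0.007],
    [0,0,0.004],
    [0,0,0],
    [0,0,-0.003],
    [0,0,-0.004],
  ],
  twist=[
    [0,0,0],
    [0,0,0],
    [0,0,0],
    [0,0,0],
    [0,0,0],
  ],
  jaw=[255,255,255,255,255],
)

```text
clock: 19.35
tcp_pos: [0.5405, -0.1373, 0.3559]
orientation: [2.498, -1.893, 0.013]
contact_force: [-1.9, 0.4, 5.3]
grip_width: 0.0
```

Emit:
apply_moves(
  dp=[
    [0,0,-0.005],
    [0,0,-0.005],
    [0,0,-0.005],
    [0,0,-0.005],
    [0,0,-0.005],
    [0,0,-0.005],
  ],
  twist=[
    [0,0,0],
    [0,0,0],
    [0,0,0],
    [0,0,0],
    [0,0,0],
    [0,0,0],
  ],
  jaw=[255,255,255,255,255,255],
)

```text
clock: 19.95
tcp_pos: [0.5405, -0.1372, 0.3595]
orientation: [2.498, -1.893, 0.013]
contact_force: [-1.7, 0.0, 5.3]
grip_width: 0.0
```

Emit:
apply_moves(
  dp=[
    [0,0,-0.005],
    [0,0,-0.005],
    [0,0,-0.005],
    [0,0,-0.005],
    [0,0,-0.005],
  ],
  twist=[
    [0,0,0],
    [0,0,0],
    [0,0,0],
    [0,0,0],
    [0,0,0],
  ],
  jaw=[255,255,255,255,255],
)

```text
clock: 20.45
tcp_pos: [0.5405, -0.1372, 0.3625]
orientation: [2.498, -1.893, 0.014]
contact_force: [-1.4, 0.2, 4.5]
grip_width: 0.0001
```

Rising about 6 mm/s in steady contact. I continue up to about 0.3705.

Emit:
apply_moves(
  dp=[
    [0,0,-0.006],
    [0,0,-0.006],
    [0,0,-0.006],
    [0,0,-0.006],
    [0,0,-0.006],
    [0,0,-0.006],
    [0,0,-0.006],
    [0,0,-0.006],
  ],
  twist=[
    [0,0,0],
    [0,0,0],
    [0,0,0],
    [0,0,0],
    [0,0,0],
    [0,0,0],
    [0,0,0],
    [0,0,0],
  ],
  jaw=[255,255,255,255,255,255,255,255],
)

```text
clock: 21.25
tcp_pos: [0.5405, -0.1372, 0.3687]
orientation: [2.498, -1.893, 0.014]
contact_force: [-1.1, -0.2, 4.1]
grip_width: -0.0002
```

Emit:
apply_moves(
  dp=[
    [0,0,-0.005],
    [0,0,-0.005],
    [0,0,-0.005],
    [0,0,-0.005],
  ],
  twist=[
    [0,0,0],
    [0,0,0],
    [0,0,0],
    [0,0,0],
  ],
  jaw=[255,255,255,255],
)

```text
clock: 21.65
tcp_pos: [0.5405, -0.1372, 0.3712]
orientation: [2.498, -1.893, 0.014]
contact_force: [-1.3, 0.4, 3.6]
grip_width: 0.0
```

Emit:
apply_moves(
  dp=[
    [0,0,-0.005],
    [0,0,-0.005],
    [0,0,-0.005],
    [0,0,-0.005],
  ],
  twist=[
    [0,0,0],
    [0,0,0],
    [0,0,0],
    [0,0,0],
  ],
  jaw=[255,255,255,255],
)

```text
clock: 22.05
tcp_pos: [0.5405, -0.1373, 0.3727]
orientation: [2.499, -1.893, 0.013]
contact_force: [-0.5, -0.2, -0.3]
grip_width: -0.0001
```

Contact is lost at the top, so I retreat upward and look.

Emit:
apply_moves(
  dp=[
    [0,0,-0.02],
    [0,0,-0.05],
    [0,0,-0.2],
    [-0.15,0,-0.2],
    [-0.3,0,-0.1],
    [-0.35,0,0],
    [-0.35,0,0],
    [-0.3,0,0],
    [0,0,0],
  ],
  twist=[
    [0,0,0],
    [0,0,0],
    [0,0,0],
    [0,0,0],
    [0,0,0],
    [0,0,0],
    [0,0,0],
    [0,0,0],
    [0,0,0],
  ],
  jaw=[255,255,255,255,255,255,255,255,255],
)

```text
clock: 22.95
tcp_pos: [0.4924, 0.0356, 0.4456]
orientation: [2.497, -1.901, 0.018]
contact_force: [0.8, 0.6, -0.3]
grip_width: 0.0
```

Run:
```python
from h import *
shot('side','s20');shot('scene','c20');shot('wrist','w20')
go([0.5,0,.42],-74.5)
a=cv2.imread('pics/s20.png');b=cv2.imread('pics/c20.png');w=cv2.imread('pics/w20.png')
A=cv2.resize(a[160:310,300:430],(390,450));B=cv2.resize(b[170:300,250:400],(400,347))
o=np.zeros((450,800,3),'uint8');o[:,:390]=A;o[:347,395:795]=B;cv2.imwrite('pics/fin.png',o)
for n,u,v in (('s20',363,179),): 
  d=load(n);print(dep(d,u,v),load('side0')['z_map'][v,u],d['z_map'][v,u])
```

```text
tcp [0.4939 0.0299 0.445 ] err mm [  6.1 -29.9 -25. ] tool mm [30.2  1.9 25.4] units [0.251 0.016 0.212] rows>= 0.7893099606948609
x head -75.01 zaxis [ 0.0067 -0.0116 -0.9999] clock 23.1 F [-0.33 -0.74 -0.22] w 0.0002
twist deg [-0.19 -0.74 -0.51] units [-0.0016 -0.0062 -0.0043]
[ 0.53474131 -0.13211296  0.19820883] 1.2180024 1.2192658
```

View pics/fin.png

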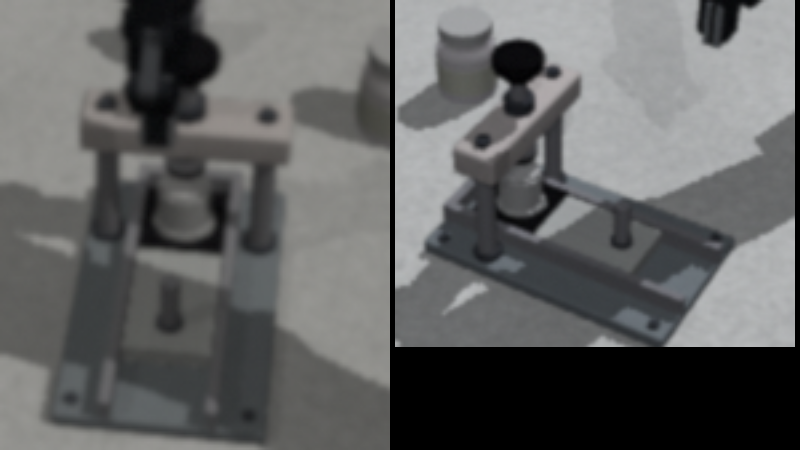

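View pics/s20.png

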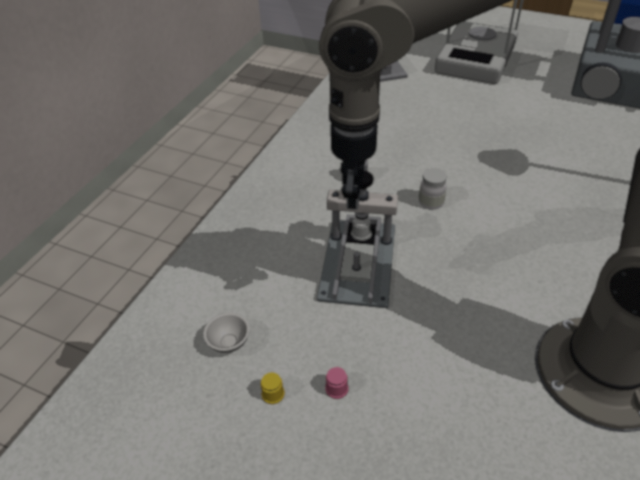

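View pics/w20.png

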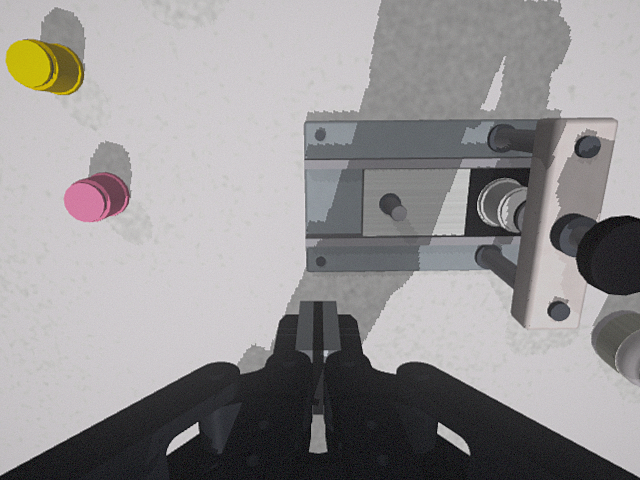

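Run:
```python
from h import *
for tag,roi in (('w20',(180,240,478,530)),('w13',(190,250,412,458))):
    d=load(tag);X=hmap(d);y0,y1,x0,x1=roi
    z=X[y0:y1,x0:x1,2]*1e3;z=z[(z>50)&(z<85)]
    h=np.histogram(z,bins=np.arange(50,86,1.));print(tag,list(zip(h[1].astype(int),h[0])))
d=load('w20');p=onz(d,399,213,.075);print('post',p,np.linalg.norm(p[:2]-[.4846,.0554]))
im=cv2.imread('pics/w20.png');cv2.imwrite('pics/w20c.png',cv2.resize(im[160:260,440:560],None,fx=6,fy=6,interpolation=2))
```

```text
w20 [(np.int64(50), np.int64(23)), (np.int64(51), np.int64(17)), (np.int64(52), np.int64(18)), (np.int64(53), np.int64(27)), (np.int64(54), np.int64(14)), (np.int64(55), np.int64(26)), (np.int64(56), np.int64(28)), (np.int64(57), np.int64(22)), (np.int64(58), np.int64(27)), (np.int64(59), np.int64(25)), (np.int64(60), np.int64(16)), (np.int64(61), np.int64(29)), (np.int64(62), np.int64(24)), (np.int64(63), np.int64(23)), (np.int64(64), np.int64(22)), (np.int64(65), np.int64(27)), (np.int64(66), np.int64(45)), (np.int64(67), np.int64(121)), (np.int64(68), np.int64(69)), (np.int64(69), np.int64(55)), (np.int64(70), np.int64(220)), (np.int64(71), np.int64(233)), (np.int64(72), np.int64(42)), (np.int64(73), np.int64(3)), (np.int64(74), np.int64(0)), (np.int64(75), np.int64(0)), (np.int64(76), np.int64(0)), (np.int64(77), np.int64(0)), (np.int64(78), np.int64(0)), (np.int64(79), np.int64(0)), (np.int64(80), np.int64(0)), (np.int64(81), np.int64(0)), (np.int64(82), np.int64(0)), (np.int64(83), np.int64(0)), (np.int64(84), np.int64(0))]
w13 [(np.int64(50), np.int64(16)), (np.int64(51), np.i
[... 355 characters left out ...]
 np.int64(22)), (np.int64(64), np.int64(22)), (np.int64(65), np.int64(26)), (np.int64(66), np.int64(60)), (np.int64(67), np.int64(134)), (np.int64(68), np.int64(84)), (np.int64(69), np.int64(3)), (np.int64(70), np.int64(2)), (np.int64(71), np.int64(11)), (np.int64(72), np.int64(32)), (np.int64(73), np.int64(122)), (np.int64(74), np.int64(195)), (np.int64(75), np.int64(61)), (np.int64(76), np.int64(3)), (np.int64(77), np.int64(0)), (np.int64(78), np.int64(0)), (np.int64(79), np.int64(0)), (np.int64(80), np.int64(0)), (np.int64(81), np.int64(0)), (np.int64(82), np.int64(0)), (np.int64(83), np.int64(0)), (np.int64(84), np.int64(0))]
post [ 0.5114411  -0.03964151  0.075     ] 0.09875896437964295
```

View pics/w20c.png

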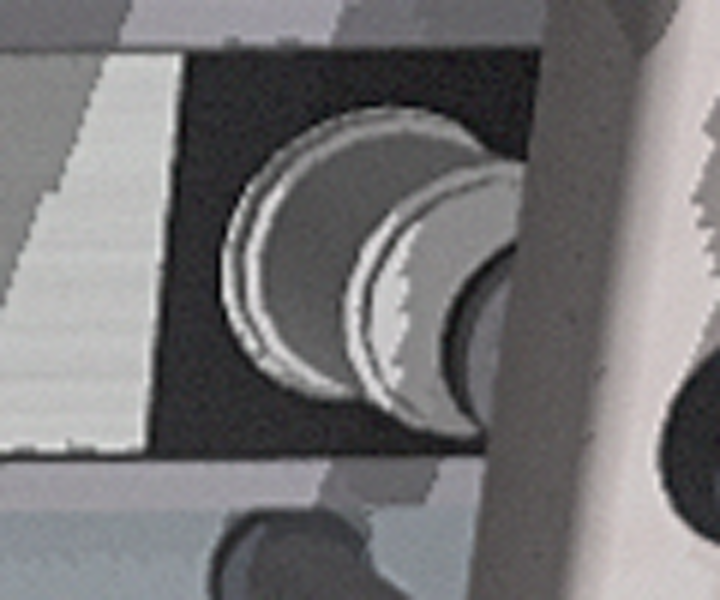

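The cap top stands at about 71 mm, down from 74.3 mm before pressing. The rim is at 67.5 mm, so the cap is only its own disc thickness proud and fully home.

```bash
python3 -c "
from bench import r
print(r.hand_in())"
```

```text
the job is handed in; nothing more can be done
None
```

I stood the white cup in the nest and pushed the shuttle in. I then pressed the cap home, eased the plunger back to the top, backed the arm off and handed the job in at about 23 s.

- **Shuttle:** it stopped dead against about 20 N. Its travel measured 99 mm by camera and 99–100 mm by arm position, against the nominal 100 mm, so within the calibration error.
- **Press:** the foot met the cap about 13 mm down. The cap slid at a steady 13 N or so in total. I stopped at 18.3 N on the knob once the force climbed with almost no travel. With about 5 N of that in the spring, the cap saw about 13–14 N, against the 20 N limit.
- **Cap:** its top is now 3.5 mm above the rim, which is just the disc's thickness, so it is fully home. It dropped about 3.3 mm.
- **Plunger:** it rose at roughly 6–8 mm/s with the fingers in contact all the way, and the knob is back at 198 mm.
- **Other things:** the jar, mortar and coloured cups look unmoved in the last pictures. The die was mostly hidden behind the arm in the last side view, so I did not check it separately.
- **Disagreement:** two wrist views put the knob centre about 4 mm off the position worked out from the nest. A closer view then agreed with the nest to about 3 mm, and I pressed near that point. The window itself was never visible, so its state rests on the force readings.

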